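# Sweep the lantern pinions into the bench pan

## Task

Three brass lantern pinions are standing loose on the bench. With the fingertips, sweep them along the bench top and up over the sloping lip of the open-fronted brass pan, until all three are wholly inside it on the flat floor; push them steadily, without flicking them or picking them up. Leave the barrel, the anvil block, the dish of keys and the glass dome standing where they are.

Things in the scene. Friction and masses are not known exactly. Their poses are not given: they have to be found in the camera images.
- pan: open-fronted sweep pan of sheet brass, screwed down, 130 mm deep (x) by 190 wide (y). Origin: middle of its plan, at bench height; x points from the open mouth to the back wall, z up. The flat floor, 3 mm above the bench, runs from x = -40 to the back wall's inner face at x = +62. Side walls' inner faces at y = -92 and +92. Walls 3 mm thick, 25 high; two lugs 22 mm behind
- pan_lip (a point): middle of the pan's front edge (x = -65 mm in the pan's frame; same axes), at bench height. Here a ramp the full width of the mouth begins flush with the bench and rises 3 mm to the flat floor 25 mm farther in. Over the ramp the side walls slope from 25 mm down to 8 mm high
- pinion_a: one of three like brass lantern pinions, loose, standing on end on the bench 0.1 m or more in front of the pan's mouth: two brass discs joined by eight steel pins, bored, no arbor; 36 mm across, 26 mm high, 60 to 130 g; it pushes like a plain solid disc. Origin at its centre, 13 mm above the bench while it stands; z along its bore
- pinion_b: one of three like brass lantern pinions, loose, standing on end on the bench 0.1 m or more in front of the pan's mouth: two brass discs joined by eight steel pins, bored, no arbor; 36 mm across, 26 mm high, 60 to 130 g; it pushes like a plain solid disc. Origin at its centre, 13 mm above the bench while it stands; z along its bore
- pinion_c: one of three like brass lantern pinions, loose, standing on end on the bench 0.1 m or more in front of the pan's mouth: two brass discs joined by eight steel pins, bored, no arbor; 36 mm across, 26 mm high, 60 to 130 g; it pushes like a plain solid disc. Origin at its centre, 13 mm above the bench while it stands; z along its bore
- barrel: a brass going barrel, loose, to be left alone: a drum 48 mm across and 32 mm high with a toothed rim 61 mm across at its foot and a steel arbor on top up to 48 mm; 0.28 kg; origin at the centre of its underside, z up
- anvil: a heavy iron anvil block, loose, to be left alone: 55 x 55 mm, 38 mm high, 0.85 kg; origin at the centre of its underside, z up
- dish: a round copper dish with winding keys in it, loose, to be left alone: 110 mm across the rim, 26 mm high; origin at the centre of its underside, z up
- dome: a green glass dust dome over a small movement, loose, to be left alone: 100 mm across the foot, 87 mm high with its knob; origin at the centre of its underside, z up

How it is judged:
By the outcome, as a careful person would: the job done as asked, in the order asked, and still so for the second after the job is handed in, with the robot touching nothing.
It also fails if it takes over 70 s, if anything falls off the work surface, if the arm or the gripper's body presses on something with over 40 N, if the wrist force passes 120 N, or if a joint passes its speed limit or range.

## Robot

A 6-joint arm with a two-finger parallel gripper is mounted at the origin on the work surface. World frame = base frame: x ahead of the robot, y to its left, z up, the work surface at z = 0. Lengths are in m, angles in rad, forces in N, time in s.
With the tool pointing down it reaches from about 0.35 to 0.775 m from the base axis. Payload 5.5 kg.
Tool frame: the origin (TCP) lies on the centre line of the jaws, within the pads' length; the fingertips stand 11 mm ahead of it and the grasp point (between the pads) lies 8 mm behind it (env.nose_length is the distance from the TCP to the fingertips, in m); x points along the fingers, z is the direction in which the jaws open and shut, and the axes are right-handed (so a half turn about x gives the same grasp; the last joint's range is limited). The gripper opens to 85 mm and grips with 20 to 120 N. Pads are 22 mm wide; open, the fingers measure 114 mm over their backs; the gripper's body (76 mm by 85 mm) begins 54 mm behind the grasp point. The pads swing forward as they close: fully open they stand 13 mm farther back than shut.
Start: joints at [-1.313, 0.313, 0.046, 1.304, 0, 1.431], TCP at [0.223, -0.53, 0.211] pointing down, gripper open.
Joint ranges: [-2.76, 2.76], [-0.86, 1.69], [-1.03, 1.26], [-2.2, 2.34], [-1.47, 1.5], [-3.14, 3.14]. Speed limits (rad/s): [2.57, 2.57, 3.14, 3.14, 3.14, 3.14].

## Interface

Orientations are given as a unit quaternion [w, x, y, z].
In Python, from workcell import env gives the robot as it stands. The module is installed in compiled form; this text tells all that it offers.
- The arm moves only by the tool step_arm, never from a script. Its argument "moves" is a list that holds one entry, the list of rows, each a list of 7 numbers: the turn, a rotation vector about the tool's x, y, z in rad, then the shift along the tool's x, y, z in m, then the opening, from 0 (shut) to 1 (fully open). In form: [[[rx, ry, rz, tx, ty, tz, grip], ...]]. A call has 1 to 12 rows; each row is the pose to reach, as a shift and turn from the pose measured when the call began, along the tool's axes at that moment; what a row does not reach only later rows make up. A row lasts 1/10 s, in which the tool goes at most 50 mm and 8.59 degrees, less where a joint would pass 70% of its speed; a pose out of reach is approached as far as the arm can. A call with a gripper value outside its range is refused whole. The fingers move at their own pace and stop on an object; "force" is the grip in N (left out, the last holds). Time passes only in rows, so rows that repeat a pose let the fingers close. It gives the time, the measured TCP pose, the force and the opening at its end, in the units of the state.
- env.get_state(): the state, without advancing time (a new reading comes with each control period).
- env.read_camera(name): name is "scene" or "top"; returns (picture, depth): 384x512x3 uint8, red, green, blue; 384x512 float32, m along the optical axis (not along the pixel's ray), 0 where there is no reading.
- env.get_calibration(name): a dict with "mtx" (3x3 intrinsics, pixels), "camera_from_world" (4x4, takes a point from world to camera coordinates). Camera axes: x right, y down, z forward; pixel columns grow to the right and rows downward; lengths in m; the calibration is good to about 2 mm. A picture is of the moment at which its call begins. get_calibration takes no time and is no camera call.
- env.hand_in(): hands the job in, once; it reports no verdict.
Trained networks look in the newest picture that a camera, given by its name, has taken for a name from the list of things; names that differ only in an ending like _2 or _b are one class to them, and where a whole thing is asked for, a point or a joint stands for the part that bears it (a point fixed in the world has none). Each returns a list of dicts, best first, with "confidence" (0 to 1); they miss things now and then, are a little off and sometimes report something else, mostly with a low value. They report only what shows in the picture. A call takes as long as a camera call.
- env.boxes_of(camera, thing): "uv" ([column, row] in pixels, amid what is visible of it).
- env.silhouettes(camera, thing): "mask" (384x512 bool, what is visible of it) and "uv" ([column, row] in pixels, amid what is visible of it).
The state is a dict: "clock": time; "joint_pos": joint angles; "qvel": joint speeds; "tau": joint torques, N m; "tcp_pos": TCP position; "orientation": TCP orientation; "wrist_force": force on the tool from outside, world axes, zero at the start; "ft_torque": the same for the moment, N m; "finger_gap": finger opening in m.
Only numpy, scipy, OpenCV 4.12 (cv2) and the standard library are available. Lean on these libraries where they do the work, as an engineer would, in place of code of your own. Each camera call takes 0.05 s, during which the arm holds its last target.

## Working session

There is one attempt and no reset: what is moved stays moved. The work goes in short steps, Python scripts to look and compute and a tool call to move; the robot and the scene stay as the last step left them, time stands still between calls to the robot, and variables do not carry over. Pictures are saved under pics/ and viewed, and the job is handed in when it is done.

Besides the shell and the picture viewer there is one more tool, called after "Call:" as name([rows], argument=value, ...), one row to a line, values as JSON. step_arm: Moves the arm, as the interface text tells. Its arguments: {"type":"object","properties":{"moves":{"type":"array","items":{"type":"array","items":{"type":"array","items":{"type":"number"}}}},"force":{"type":"number"}},"required":["moves"]}

```bash
mkdir -p pics; cat > h.py <<'E'
import numpy as np, cv2
from workcell import env
def snap(cam,name):
    p,d=env.read_camera(cam); cv2.imwrite('pics/'+name,cv2.cvtColor(p,cv2.COLOR_RGB2BGR)); return p,d
def ray(cam,uv,z):
    c=env.get_calibration(cam);K=c['mtx'];T=np.array(c['camera_from_world']);R=T[:3,:3];t=T[:3,3]
    d=R.T@np.linalg.solve(K,[uv[0],uv[1],1.]);o=-R.T@t
    return o+d*(z-o[2])/d[2]
def pts(cam,d,mask):
    c=env.get_calibration(cam);K=c['mtx'];T=np.array(c['camera_from_world']);R=T[:3,:3];t=T[:3,3]
    v,u=np.nonzero(mask&(d>0));z=d[v,u]
    P=np.linalg.solve(K,np.stack([u*z,v*z,z]));return (R.T@(P-t[:,None])).T
E
python3 - <<'E'
from h import *
p,d=snap('top','t0.png'); p2,d2=snap('scene','s0.png')
s=env.get_state();print(s['clock'],s['tcp_pos'],s['orientation'],s['finger_gap'])
for n in ['pan','pinion_a','barrel','anvil','dish','dome']:
    for r in env.silhouettes('top',n):
        q=pts('top',d,r['mask'])
        if len(q)<5: print(n,r['confidence'],len(q));continue
        zt=np.percentile(q[:,2],95); tq=q[q[:,2]>zt-.006]
        print(n,round(r['confidence'],2),r['uv'],'mean',q.mean(0).round(3),'ztop',zt.round(3),'topmid',((tq.min(0)+tq.max(0))/2).round(4),'min',q.min(0).round(3),'max',q.max(0).round(3))
E
```

```text
0.1 [ 0.22264048 -0.52963249  0.20970216] [ 0.58852313  0.39171289  0.58937416 -0.3909471 ] 0.08557365923614335
pan 0.78 [170.9, 219.8] mean [0.519 0.292 0.005] ztop 0.023 topmid [0.5175 0.2922 0.0239] min [ 0.42   0.218 -0.008] max [0.62  0.376 0.031]
pinion_a 0.65 [283.4, 214.4] mean [ 0.538 -0.062  0.022] ztop 0.03 topmid [ 0.5385 -0.0615  0.0284] min [ 0.521 -0.081 -0.005] max [ 0.56  -0.044  0.033]
pinion_a 0.49 [300.6, 173.6] mean [ 0.659 -0.122  0.026] ztop 0.03 topmid [ 0.6592 -0.1218  0.0285] min [ 0.645 -0.133 -0.   ] max [ 0.674 -0.11   0.033]
barrel 0.63 [343.1, 201.1] mean [ 0.572 -0.254  0.024] ztop 0.038 topmid [ 0.5753 -0.2577  0.0405] min [ 0.547 -0.287 -0.007] max [ 0.603 -0.229  0.049]
anvil 0.66 [258.0, 136.7] mean [0.782 0.009 0.033] ztop 0.041 topmid [0.7866 0.0093 0.0397] min [ 0.754 -0.025 -0.005] max [0.817 0.041 0.044]
dish 0.84 [411.2, 259.1] mean [ 0.386 -0.462  0.011] ztop 0.026 topmid [ 0.3852 -0.4563  0.0256] min [ 0.333 -0.519 -0.004] max [ 0.442 -0.403  0.031]
dome 0.75 [121.4, 187.9] mean [0.618 0.44  0.046] ztop 0.068 topmid [0.6257 0.4493 0.0768] min [ 0.576  0.401 -0.004] max [0.675 0.51  0.091]
```

View pics/t0.png

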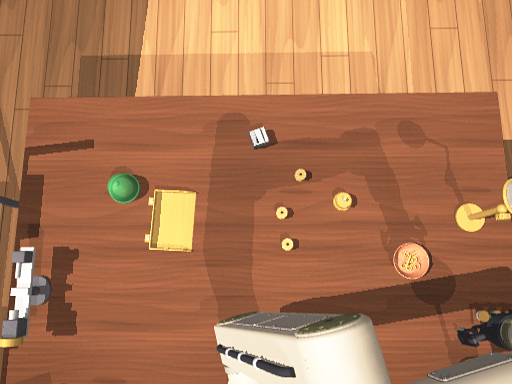

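View pics/s0.png

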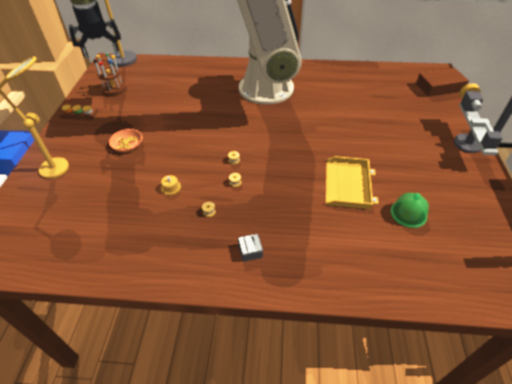

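```bash
python3 - <<'E'
from h import *
from scipy.spatial.transform import Rotation as Ro
p,d=snap('top','t1.png')
for n in ['pinion_b','pinion_c','pinion_a']:
    for r in env.boxes_of('top',n): print(n,round(r['confidence'],2),r['uv'],ray('top',r['uv'],.022).round(4))
    break
m=np.zeros(d.shape,bool);m[232:257,275:300]=1
for nm,(u,v) in dict(a=(283,213),c=(300,174),b=(288,244)).items():
    m=np.zeros(d.shape,bool);m[v-13:v+14,u-13:u+14]=1
    q=pts('top',d,m);t=q[(q[:,2]>.019)]
    print(nm,len(t),t.mean(0).round(4),np.median(t,axis=0).round(4),np.ptp(t,axis=0).round(3))
r=env.silhouettes('top','pan')[0];q=pts('top',d,r['mask'])
print(cv2.minAreaRect(q[:,:2].astype(np.float32)))
w=q[q[:,2]>.017];print(len(w),w.min(0).round(3),w.max(0).round(3),cv2.minAreaRect(w[:,:2].astype(np.float32)))
s=env.get_state();R=Ro.from_quat(np.r_[s['orientation'][1:],s['orientation'][0]]).as_matrix();print(R.round(3),env.nose_length)
c=p[170:270,130:320];cv2.imwrite('pics/t1c.png',cv2.cvtColor(cv2.resize(c,None,fx=4,fy=4,interpolation=2),cv2.COLOR_RGB2BGR))
E
```

```text
pinion_b 0.44 [297.9, 175.1] [ 0.6605 -0.1169  0.022 ]
pinion_b 0.43 [286.8, 245.1] [ 0.436  -0.0767  0.022 ]
pinion_b 0.4 [283.3, 215.8] [ 0.5284 -0.0675  0.022 ]
a 96 [ 0.5388 -0.0616  0.0258] [ 0.5394 -0.0605  0.0256] [0.035 0.035 0.013]
c 96 [ 0.6618 -0.1238  0.026 ] [ 0.662  -0.1238  0.0262] [0.034 0.033 0.016]
b 101 [ 0.4386 -0.0774  0.026 ] [ 0.4392 -0.0773  0.0258] [0.031 0.031 0.013]
((0.5183027386665344, 0.29740387201309204), (0.15163516998291016, 0.19176852703094482), 86.88639831542969)
201 [0.42  0.222 0.017] [0.616 0.357 0.032] ((0.5182341933250427, 0.2919869124889374), (0.12544873356819153, 0.19303326308727264), 85.46771240234375)
[[ 0.     0.922  0.387]
 [-0.     0.387 -0.922]
 [-1.     0.     0.   ]] 0.011
```

View pics/t1c.png

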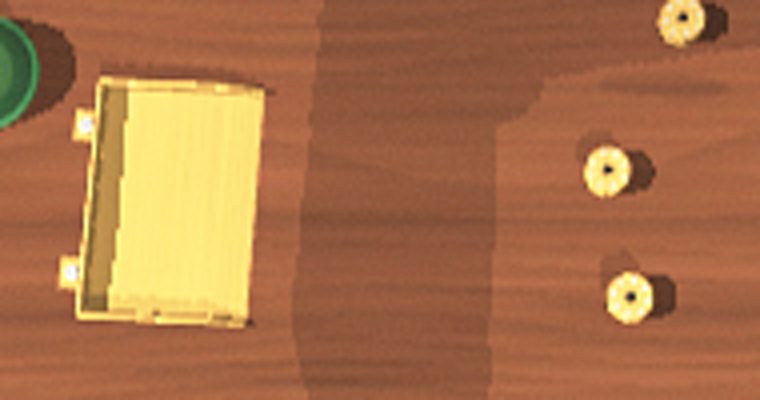

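```bash
python3 - <<'E'
from h import *
for u,z in [((263,90),.008),((248,324),.008),((100,78),.025),((78,318),.025)]:
    print(ray('top',(130+u[0]/4-.375,170+u[1]/4-.375),z).round(4))
for n,u in dict(c=(682,20),a=(608,170),b=(630,297)).items(): print(n,ray('top',(130+u[0]/4-.375,170+u[1]/4-.375),.026).round(4))
E
```

```text
[0.6101 0.2161 0.008 ]
[0.4214 0.2238 0.008 ]
[0.6178 0.3451 0.025 ]
[0.426  0.3546 0.025 ]
c [ 0.661  -0.1238  0.026 ]
a [ 0.5396 -0.0622  0.026 ]
b [ 0.4395 -0.0775  0.026 ]
```

```bash
cat >> h.py <<'E'
from scipy.spatial.transform import Rotation as Ro
def RT(s):
    return Ro.from_quat(np.r_[s['orientation'][1:],s['orientation'][0]]).as_matrix(),np.array(s['tcp_pos'])
def Rh(h):
    h=np.radians(h);x=np.array([0,0,-1.]);y=np.array([np.cos(h),np.sin(h),0]);return np.stack([x,y,np.cross(x,y)],1)
def plan(tg,grip):
    """tg: list of (x,y,z,heading) one per row"""
    s=env.get_state();R,t=RT(s);out=[]
    for a in tg:
        rv=Ro.from_matrix(R.T@Rh(a[3])).as_rotvec();sh=R.T@(np.array(a[:3])-t)
        out.append([round(float(v),3) for v in rv]+[round(float(v),4) for v in sh]+[grip])
    print(str([out]).replace(' ',''))
def lin(a,b,n): return [tuple(np.array(a)+(np.array(b)-np.array(a))*i/n) for i in range(1,n+1)]
def cur():
    s=env.get_state();R,t=RT(s);return (*t,np.degrees(np.arctan2(R[1,1],R[0,1])))
def st():
    s=env.get_state();print(s['clock'],np.round(cur(),4),'F',np.round(s['wrist_force'],1),s['finger_gap'],np.round(s['joint_pos'],2),env.nose_length)
E
python3 - <<'E'
from h import *
plan(lin(cur(),(.677,-.171,.12,108.7),12),.235)
E
```

```text
[[[-0.125,0.0,-0.0,0.0075,0.0465,-0.0129,0.235],[-0.25,0.0,-0.0,0.0151,0.093,-0.0259,0.235],[-0.375,0.0,-0.0,0.0226,0.1395,-0.0388,0.235],[-0.5,0.0,-0.0,0.0302,0.186,-0.0517,0.235],[-0.625,0.0,0.0,0.0377,0.2325,-0.0646,0.235],[-0.75,0.0,0.0,0.0452,0.2789,-0.0776,0.235],[-0.875,0.0,0.0,0.0528,0.3254,-0.0905,0.235],[-1.0,0.0,0.0,0.0603,0.3719,-0.1034,0.235],[-1.125,0.0,0.0,0.0679,0.4184,-0.1163,0.235],[-1.249,0.0,0.0,0.0754,0.4649,-0.1293,0.235],[-1.374,0.0,0.0,0.083,0.5114,-0.1422,0.235],[-1.499,0.0,0.0,0.0905,0.5579,-0.1551,0.235]]]
```

Call:
step_arm([
  [[-0.125,0,0,0.0075,0.0465,-0.013,0.235],[-0.25,0,0,0.015,0.093,-0.026,0.235],[-0.375,0,0,0.0225,0.1395,-0.039,0.235],[-0.5,0,0,0.03,0.186,-0.052,0.235],[-0.625,0,0,0.038,0.2325,-0.0645,0.235],[-0.75,0,0,0.045,0.279,-0.0775,0.235],[-0.875,0,0,0.053,0.3255,-0.0905,0.235],[-1.0,0,0,0.06,0.372,-0.1035,0.235],[-1.125,0,0,0.068,0.4185,-0.1165,0.235],[-1.25,0,0,0.0755,0.465,-0.129,0.235],[-1.375,0,0,0.083,0.5115,-0.142,0.235],[-1.5,0,0,0.0905,0.558,-0.155,0.235]],
])

```text
clock: 1.75
tcp_pos: [0.6786, -0.1696, 0.1198]
orientation: [0.697, -0.117, 0.697, 0.117]
wrist_force: [0.7, -1.0, 0.2]
finger_gap: 0.0201
```

```bash
python3 - <<'E'
from h import *
st()
plan(lin(cur(),(.677,-.171,.045,108.7),6)+[(.677,-.171,.045,108.7)]*2,.235)
E
```

```text
1.75 [  0.6786  -0.1696   0.1198 109.0367] F [ 0.7 -1.   0.2] 0.020113144170301068 [-0.36  0.59  0.26  1.24 -0.    0.88] 0.011
[[[0.001,0.0,0.0,0.0125,-0.0001,-0.0003,0.235],[0.002,0.0,0.0,0.0249,-0.0002,-0.0007,0.235],[0.003,0.0,0.0,0.0374,-0.0004,-0.001,0.235],[0.004,0.0,0.0,0.0498,-0.0005,-0.0013,0.235],[0.005,0.0,0.0,0.0623,-0.0006,-0.0017,0.235],[0.006,0.0,0.0,0.0748,-0.0007,-0.002,0.235],[0.006,0.0,0.0,0.0748,-0.0007,-0.002,0.235],[0.006,0.0,0.0,0.0748,-0.0007,-0.002,0.235]]]
```

Call:
step_arm([
  [[0.001,0,0,0.012,0,0,0.235],[0.002,0,0,0.025,0,-0.001,0.235],[0.003,0,0,0.037,0,-0.001,0.235],[0.005,0,0,0.05,-0.001,-0.001,0.235],[0.006,0,0,0.062,-0.001,-0.002,0.235],[0.006,0,0,0.075,-0.001,-0.002,0.235],[0.006,0,0,0.075,-0.001,-0.002,0.235]],
])

```text
clock: 2.45
tcp_pos: [0.6751, -0.1714, 0.0422]
orientation: [0.697, -0.114, 0.699, 0.115]
wrist_force: [0.3, 0.4, -0.4]
finger_gap: 0.0199
```

```bash
python3 - <<'E'
from h import *
st()
p,d=snap('scene','s2.png');x=cv2.cvtColor(p[120:270,130:330],cv2.COLOR_RGB2BGR);cv2.imwrite('pics/s2c.png',cv2.resize(x,None,fx=4,fy=4,interpolation=2))
T=env.get_calibration('scene');K=T['mtx'];M=T['camera_from_world']
for z in (.045,.034,.021,0):
    q=M@np.r_[np.array(cur()[:2]),z,1];q=K@q[:3];q=q[:2]/q[2];print(z,q.round(1),((q-[130,120])*4).round(0))
E
```

```text
2.45 [ 6.751000e-01 -1.714000e-01  4.220000e-02  1.086193e+02] F [ 0.3  0.4 -0.4] 0.019908225195163626 [-0.36  0.63  0.14  1.08 -0.    0.88] 0.011
0.045 [189.4 204.8] [238. 339.]
0.034 [189.9 207.3] [240. 349.]
0.021 [190.6 210.2] [242. 361.]
0 [191.6 214.8] [246. 379.]
```

View pics/s2c.png

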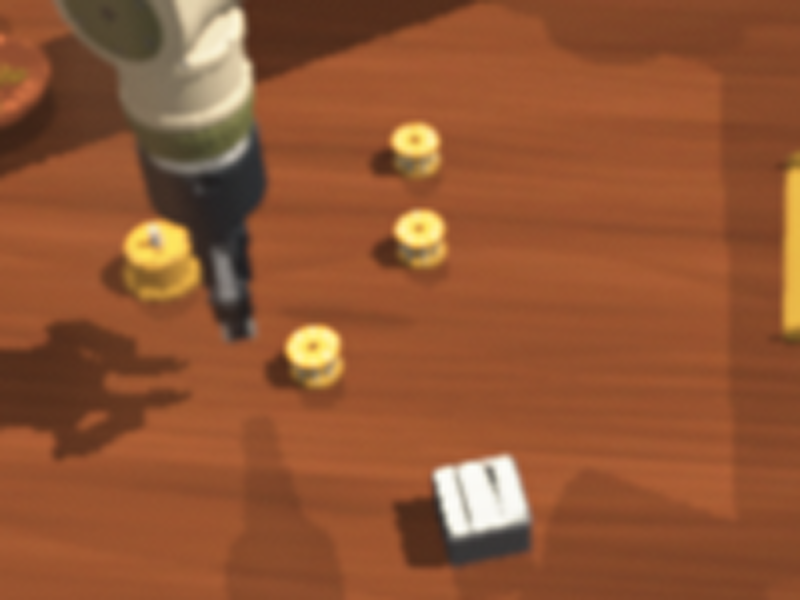

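```bash
python3 - <<'E'
from h import *
a=(.677,-.171,.018,108.7)
u=np.array([np.cos(np.radians(108.7)),np.sin(np.radians(108.7)),0,0])
plan(lin(cur(),a,3)+[a]*2+[tuple(np.array(a)+u*k) for k in (.005,.01,.015,.021,.029,.037,.046)],.235)
E
```

```text
[[[-0.0,-0.002,-0.001,0.0085,0.0,0.0004,0.235],[-0.001,-0.002,-0.001,0.017,0.0,0.0009,0.235],[-0.001,-0.002,-0.001,0.0255,0.0,0.0013,0.235],[-0.001,-0.002,-0.001,0.0255,0.0,0.0013,0.235],[-0.001,-0.002,-0.001,0.0255,0.0,0.0013,0.235],[-0.001,-0.002,-0.001,0.0255,0.005,0.0013,0.235],[-0.001,-0.002,-0.001,0.0255,0.01,0.0013,0.235],[-0.001,-0.002,-0.001,0.0255,0.015,0.0013,0.235],[-0.001,-0.002,-0.001,0.0255,0.021,0.0013,0.235],[-0.001,-0.002,-0.001,0.0255,0.029,0.0013,0.235],[-0.001,-0.002,-0.001,0.0255,0.037,0.0012,0.235],[-0.001,-0.002,-0.001,0.0255,0.046,0.0012,0.235]]]
```

Call:
step_arm([
  [[0,0,0,0.0085,0,0,0.235],[0,0,0,0.017,0,0.001,0.235],[0,0,0,0.025,0,0.001,0.235],[0,0,0,0.025,0,0.001,0.235],[0,0,0,0.025,0,0.001,0.235],[0,0,0,0.025,0.005,0.001,0.235],[0,0,0,0.025,0.01,0.001,0.235],[0,0,0,0.025,0.015,0.001,0.235],[0,0,0,0.025,0.021,0.001,0.235],[0,0,0,0.025,0.029,0.001,0.235],[0,0,0,0.025,0.037,0.001,0.235],[0,0,0,0.025,0.046,0.001,0.235]],
])

```text
clock: 3.7
tcp_pos: [0.6618, -0.1267, 0.0186]
orientation: [0.697, -0.114, 0.698, 0.115]
wrist_force: [0.7, 0.9, -0.2]
finger_gap: 0.0204
```

```bash
python3 - <<'E'
from h import *
st()
e=(.5763,.1254,.018,108.7);c=np.array(cur());n=np.hypot(e[0]-c[0],e[1]-c[1]);print(n)
plan(lin(c,e,26)[:12],.235)
p,d=snap('top','t3.png');x=cv2.cvtColor(p[130:260,200:360],cv2.COLOR_RGB2BGR);cv2.imwrite('pics/t3c.png',cv2.resize(x,None,fx=4,fy=4,interpolation=2))
E
```

```text
3.7 [ 6.618000e-01 -1.267000e-01  1.860000e-02  1.086473e+02] F [ 0.7  0.9 -0.2] 0.020381186013532705 [-0.31  0.61  0.03  0.99 -0.    0.94] 0.011
0.2662550645289419
[[[-0.0,-0.002,-0.001,0.0,0.0102,-0.0,0.235],[-0.0,-0.002,-0.001,0.0001,0.0205,-0.0,0.235],[-0.0,-0.002,-0.001,0.0001,0.0307,-0.0,0.235],[-0.0,-0.002,-0.001,0.0001,0.041,-0.0001,0.235],[-0.0,-0.002,-0.001,0.0002,0.0512,-0.0001,0.235],[-0.0,-0.002,-0.001,0.0002,0.0614,-0.0001,0.235],[-0.0,-0.002,-0.001,0.0002,0.0717,-0.0001,0.235],[-0.0,-0.002,-0.001,0.0003,0.0819,-0.0001,0.235],[-0.0,-0.002,-0.001,0.0003,0.0922,-0.0001,0.235],[-0.0,-0.002,-0.001,0.0003,0.1024,-0.0002,0.235],[-0.0,-0.002,-0.001,0.0004,0.1126,-0.0002,0.235],[-0.0,-0.002,-0.001,0.0004,0.1229,-0.0002,0.235]]]
```

View pics/t3c.png

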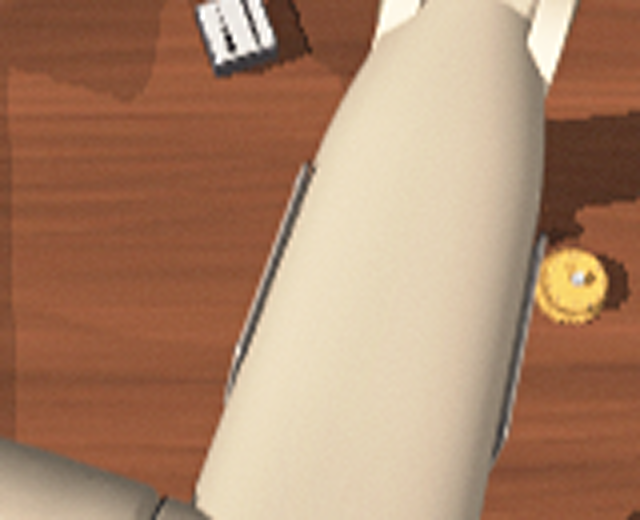

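The top view is occluded by the arm, so I'll check progress in the scene camera as I push.

Call:
step_arm([
  [[0,0,0,0,0.008,0,0.235],[0,0,0,0,0.018,0,0.235],[0,0,0,0,0.028,0,0.235],[0,0,0,0,0.038,0,0.235],[0,0,0,0,0.048,0,0.235],[0,0,0,0,0.058,0,0.235],[0,0,0,0,0.068,0,0.235],[0,0,0,0,0.078,0,0.235],[0,0,0,0,0.088,0,0.235],[0,0,0,0,0.098,0,0.235],[0,0,0,0,0.108,0,0.235],[0,0,0,0,0.116,0,0.235]],
])

```text
clock: 4.95
tcp_pos: [0.6235, -0.0143, 0.0188]
orientation: [0.697, -0.114, 0.699, 0.116]
wrist_force: [-1.2, -0.2, 0.3]
finger_gap: 0.0202
```

```bash
cat > look.py <<'E'
import sys
from h import *
st()
p,d=snap('scene',sys.argv[1]+'f.png');x=cv2.cvtColor(p[120:270,150:400],cv2.COLOR_RGB2BGR);cv2.imwrite('pics/'+sys.argv[1]+'.png',cv2.resize(x,None,fx=3.2,fy=3.2,interpolation=2))
for r in env.boxes_of('scene','pinion_a'): print(round(r['confidence'],2),ray('scene',r['uv'],.013).round(3))
E
python3 look.py s4; python3 - <<'E'
from h import *
e=(.5763,.1254,.018,108.7);c=np.array(cur());print(e-c, np.hypot(*(e-c)[:2]))
E
```

```text
4.95 [ 6.235000e-01 -1.430000e-02  1.880000e-02  1.087369e+02] F [-1.2 -0.2  0.3] 0.020165067697767363 [-0.15  0.52 -0.12  0.93  0.    1.09] 0.011
0.61 [ 0.661 -0.123  0.013]
0.5 [ 0.537 -0.056  0.013]
[-0.04711603  0.13949207 -0.00079663 -0.09177915] 0.1472343653478683
```

View pics/s4.png

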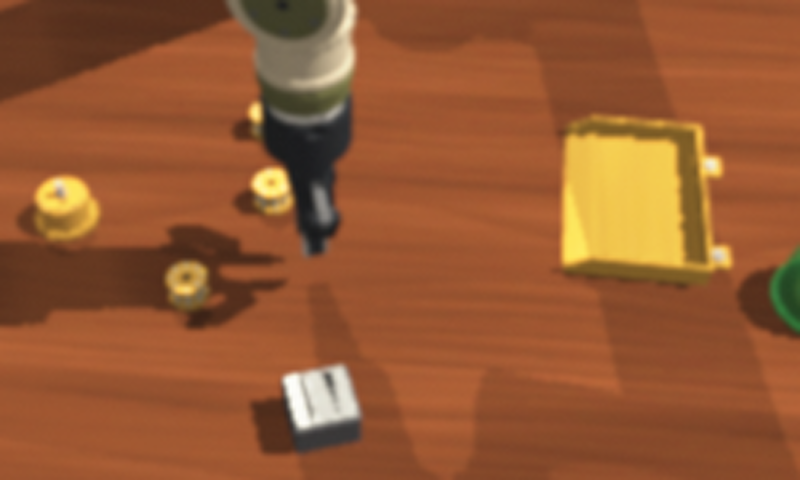

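```bash
python3 - <<'E'
from h import *
p,d=snap('scene','s5.png')
c=np.array(cur())
q=pts('scene',d,np.ones(d.shape,bool))
m=(np.hypot(q[:,0]-c[0],q[:,1]-c[1])<.07)&(q[:,2]>.012)
w=q[m]; o=np.argsort(w[:,2]); print(w[o][:14].round(3)); print(w[o][14:200:8].round(3))
T=env.get_calibration('scene');K=T['mtx'];M=T['camera_from_world']
for z in (.06,.045,.034,.021,.008,0):
    a=M@np.r_[c[:2],z,1];a=K@a[:3];a=a[:2]/a[2];print(z,a.round(1))
x=cv2.cvtColor(p[150:230,200:300],cv2.COLOR_RGB2BGR);cv2.imwrite('pics/s5c.png',cv2.resize(x,None,fx=7,fy=7,interpolation=0))
E
```

```text
[[ 0.638 -0.006  0.04 ]
 [ 0.64  -0.015  0.041]
 [ 0.642 -0.017  0.044]
 [ 0.617 -0.025  0.046]
 [ 0.641 -0.017  0.047]
 [ 0.636  0.002  0.047]
 [ 0.644 -0.008  0.048]
 [ 0.642 -0.014  0.049]
 [ 0.642 -0.006  0.05 ]
 [ 0.647 -0.011  0.05 ]
 [ 0.635  0.002  0.05 ]
 [ 0.618 -0.025  0.051]
 [ 0.61  -0.029  0.051]
 [ 0.644 -0.002  0.052]]
[[ 0.646 -0.008  0.053]
 [ 0.641 -0.014  0.056]
 [ 0.644  0.     0.06 ]
 [ 0.647 -0.005  0.064]
 [ 0.646 -0.002  0.067]
 [ 0.666 -0.011  0.088]
 [ 0.659 -0.014  0.093]
 [ 0.669 -0.01   0.096]
 [ 0.617 -0.032  0.103]
 [ 0.649 -0.015  0.106]
 [ 0.676 -0.006  0.108]
 [ 0.62  -0.031  0.11 ]
 [ 0.676  0.004  0.113]
 [ 0.677  0.002  0.114]
 [ 0.651 -0.02   0.116]
 [ 0.647 -0.02   0.12 ]
 [ 0.65  -0.014  0.123]
 [ 0.649 -0.019  0.125]
 [ 0.648 -0.022  0.128]
 [ 0.647 -0.019  0.131]
 [ 0.682  0.018  0.132]
 [ 0.646 -0.025  0.133]
 [ 0.674  0.018  0.135]
 [ 0.688 -0.002  0.137]]
0.06 [246.3 190.6]
0.045 [246.5 194.1]
0.034 [246.6 196.6]
0.021 [246.7 199.5]
0.008 [246.8 202.4]
0 [246.9 204.2]
```

View pics/s5c.png

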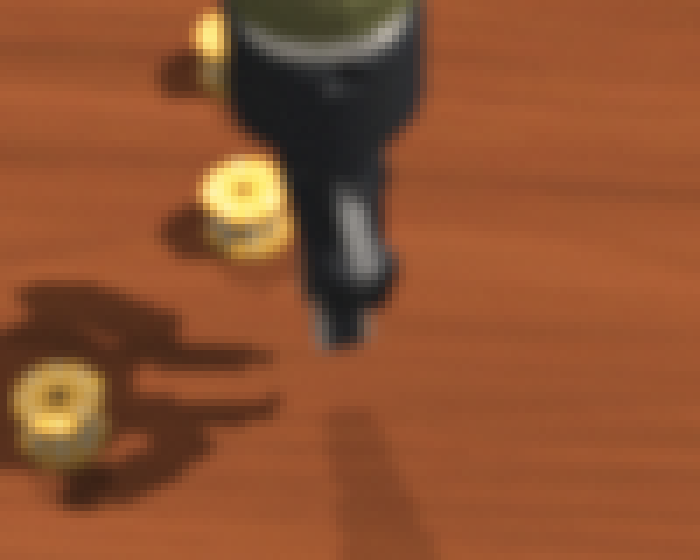

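Call:
step_arm([
  [[0,0,0,0.005,0,0,0.235],[0,0,0,0.01,0,0,0.235],[0,0,0,0.014,0,0,0.235],[0,0,0,0.014,0,0,0.235]],
])

```text
clock: 5.5
tcp_pos: [0.623, -0.0149, 0.0037]
orientation: [0.696, -0.114, 0.699, 0.116]
wrist_force: [0.9, 0.1, 0.1]
finger_gap: 0.0206
```

```bash
python3 - <<'E'
from h import *
st()
p,d=snap('scene','s6.png')
c=np.array(cur())
q=pts('scene',d,np.ones(d.shape,bool))
m=(np.hypot(q[:,0]-c[0],q[:,1]-c[1])<.04)&(q[:,2]>.008)
w=q[m]; o=np.argsort(w[:,2]); print(w[o][:14].round(3))
x=cv2.cvtColor(p[150:230,200:300],cv2.COLOR_RGB2BGR);cv2.imwrite('pics/s6c.png',cv2.resize(x,None,fx=7,fy=7,interpolation=0))
E
```

```text
5.5 [ 6.23000e-01 -1.49000e-02  3.70000e-03  1.08739e+02] F [0.9 0.1 0.1] 0.020595130929951588 [-0.15  0.54 -0.14  0.9   0.    1.09] 0.011
[[ 0.618 -0.026  0.029]
 [ 0.642 -0.018  0.031]
 [ 0.642 -0.003  0.032]
 [ 0.644 -0.014  0.033]
 [ 0.644 -0.006  0.034]
 [ 0.638 -0.021  0.035]
 [ 0.642 -0.017  0.035]
 [ 0.645 -0.008  0.036]
 [ 0.647 -0.011  0.037]
 [ 0.643 -0.009  0.037]
 [ 0.617 -0.026  0.037]
 [ 0.644 -0.014  0.038]
 [ 0.643 -0.006  0.038]
 [ 0.644 -0.003  0.038]]
```

View pics/s6c.png

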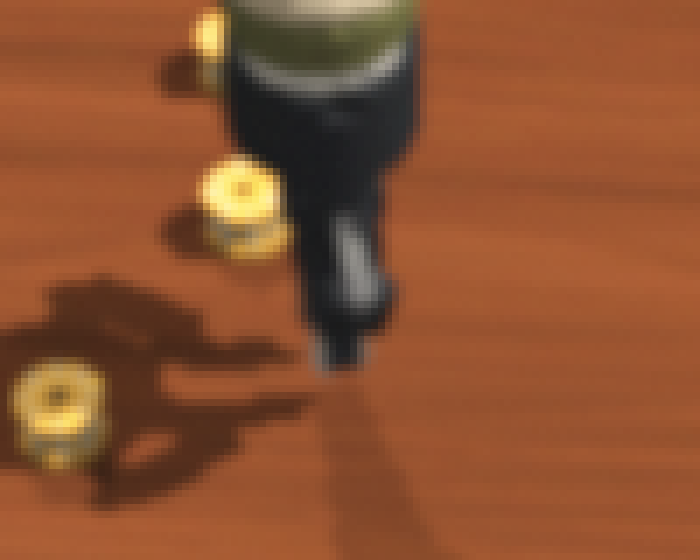

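Call:
step_arm([
  [[0,0,0,0.004,0,0,0.235],[0,0,0,0.008,0,0,0.235],[0,0,0,0.01,0,0,0.235],[0,0,0,0.01,0,0,0.235]],
])

```text
clock: 5.95
tcp_pos: [0.6228, -0.0149, -0.0064]
orientation: [0.696, -0.114, 0.699, 0.116]
wrist_force: [0.5, -1.0, 0.3]
finger_gap: 0.02
```

```bash
python3 - <<'E'
from h import *
st()
p,d=snap('scene','s7.png')
c=np.array(cur())
q=pts('scene',d,np.ones(d.shape,bool))
m=(np.hypot(q[:,0]-c[0],q[:,1]-c[1])<.04)&(q[:,2]>.008)
w=q[m]; o=np.argsort(w[:,2]); print(w[o][:14].round(3))
T=env.get_calibration('scene');K=T['mtx'];M=T['camera_from_world']
for z in (.03,.02,.01,0):
  for s in(10,24):
    a=M@np.r_[c[0]+s/1000*.947,c[1]+s/1000*.32,z,1];a=K@a[:3];a=a[:2]/a[2];print(z,s,((a-[200,150])*7).round(0))
x=cv2.cvtColor(p[150:230,200:300],cv2.COLOR_RGB2BGR);cv2.imwrite('pics/s7c.png',cv2.resize(x,None,fx=7,fy=7,interpolation=0))
E
```

```text
5.95 [ 6.228000e-01 -1.490000e-02 -6.400000e-03  1.087428e+02] F [ 0.5 -1.   0.3] 0.020049393088767683 [-0.15  0.55 -0.15  0.88  0.    1.09] 0.011
[[ 0.64  -0.015  0.016]
 [ 0.618 -0.026  0.021]
 [ 0.615 -0.027  0.021]
 [ 0.641 -0.015  0.021]
 [ 0.64  -0.001  0.021]
 [ 0.643 -0.018  0.022]
 [ 0.642 -0.003  0.023]
 [ 0.644 -0.009  0.024]
 [ 0.615 -0.026  0.026]
 [ 0.645 -0.006  0.026]
 [ 0.642 -0.018  0.027]
 [ 0.642 -0.015  0.027]
 [ 0.648 -0.011  0.029]
 [ 0.643 -0.003  0.029]]
0.03 10 [332. 349.]
0.03 24 [339. 374.]
0.02 10 [332. 364.]
0.02 24 [340. 389.]
0.01 10 [333. 380.]
0.01 24 [340. 405.]
0 10 [333. 395.]
0 24 [341. 420.]
```

View pics/s7c.png

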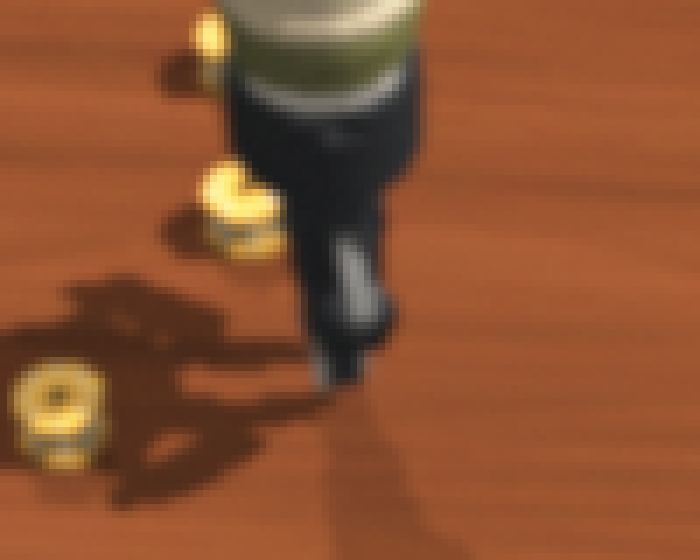

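Call:
step_arm([
  [[0,0,0,0.002,0,0,0.235],[0,0,0,0.004,0,0,0.235],[0,0,0,0.006,0,0,0.235],[0,0,0,0.006,0,0,0.235]],
])

```text
clock: 6.4
tcp_pos: [0.6227, -0.0148, -0.0125]
orientation: [0.696, -0.114, 0.699, 0.116]
wrist_force: [-0.6, 0.3, 1.2]
finger_gap: 0.02
```

```bash
python3 - <<'E'
from h import *
st()
p,d=snap('scene','s8.png')
c=np.array(cur())
q=pts('scene',d,np.ones(d.shape,bool))
m=(np.hypot(q[:,0]-c[0],q[:,1]-c[1])<.04)&(q[:,2]>.008)
w=q[m]; o=np.argsort(w[:,2]); print(w[o][:8].round(3))
x=cv2.cvtColor(p[150:230,200:300],cv2.COLOR_RGB2BGR);cv2.imwrite('pics/s8c.png',cv2.resize(x,None,fx=7,fy=7,interpolation=0))
E
```

```text
6.4 [ 6.227000e-01 -1.480000e-02 -1.250000e-02  1.087435e+02] F [-0.6  0.3  1.2] 0.019958032381095257 [-0.15  0.56 -0.15  0.87  0.    1.09] 0.011
[[ 0.64  -0.015  0.01 ]
 [ 0.615 -0.027  0.013]
 [ 0.643 -0.018  0.014]
 [ 0.639 -0.015  0.015]
 [ 0.643 -0.009  0.015]
 [ 0.635  0.002  0.016]
 [ 0.645 -0.012  0.018]
 [ 0.633  0.002  0.018]]
```

View pics/s8c.png

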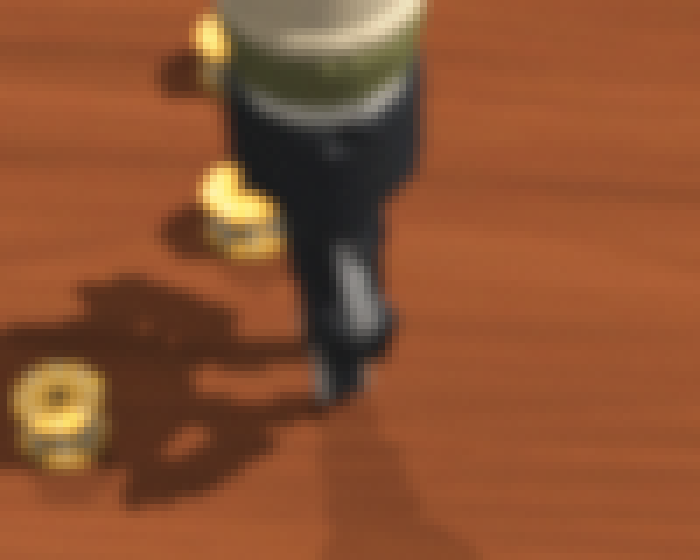

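Call:
step_arm([
  [[0,0,0,0.001,0,0,0.235],[0,0,0,0.002,0,0,0.235],[0,0,0,0.003,0,0,0.235],[0,0,0,0.003,0,0,0.235]],
])

```text
clock: 6.85
tcp_pos: [0.6226, -0.0148, -0.0155]
orientation: [0.696, -0.114, 0.699, 0.116]
wrist_force: [-0.1, 0.8, -0.7]
finger_gap: 0.0199
```

Call:
step_arm([
  [[0,0,0,0.001,0,0,0.235],[0,0,0,0.002,0,0,0.235],[0,0,0,0.002,0,0,0.235]],
])

```text
clock: 7.15
tcp_pos: [0.6225, -0.0148, -0.0177]
orientation: [0.696, -0.114, 0.699, 0.116]
wrist_force: [0.2, 0.6, 0.1]
finger_gap: 0.0198
```

Call:
step_arm([
  [[0,0,0,0.001,0,0,0.235],[0,0,0,0.002,0,0,0.235],[0,0,0,0.002,0,0,0.235]],
])

```text
clock: 7.45
tcp_pos: [0.6223, -0.0148, -0.0199]
orientation: [0.696, -0.114, 0.7, 0.116]
wrist_force: [-0.3, -0.2, 0.2]
finger_gap: 0.0199
```

```bash
python3 - <<'E'
from h import *
st()
p,d=snap('scene','s9.png')
c=np.array(cur())
q=pts('scene',d,np.ones(d.shape,bool))
m=(np.hypot(q[:,0]-c[0],q[:,1]-c[1])<.04)&(q[:,2]>.006)
w=q[m]; o=np.argsort(w[:,2]); print(w[o][:8].round(3))
x=cv2.cvtColor(p[150:230,200:300],cv2.COLOR_RGB2BGR);cv2.imwrite('pics/s9c.png',cv2.resize(x,None,fx=7,fy=7,interpolation=0))
E
```

```text
7.45 [ 6.223000e-01 -1.480000e-02 -1.990000e-02  1.087449e+02] F [-0.3 -0.2  0.2] 0.0198546014865863 [-0.15  0.56 -0.16  0.85  0.    1.09] 0.011
[[ 0.641 -0.018  0.007]
 [ 0.615 -0.024  0.009]
 [ 0.633  0.002  0.009]
 [ 0.616 -0.027  0.009]
 [ 0.642 -0.004  0.01 ]
 [ 0.644 -0.009  0.011]
 [ 0.64  -0.015  0.011]
 [ 0.644 -0.006  0.012]]
```

View pics/s9c.png

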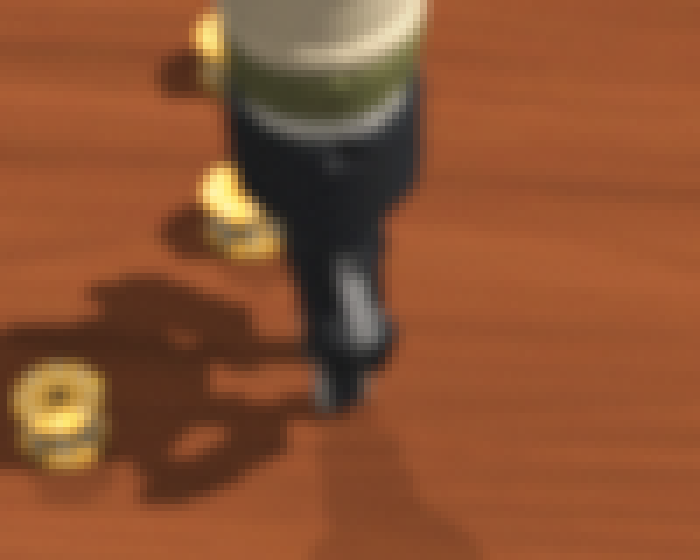

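```bash
python3 - <<'E'
from h import *
c=cur();up=(c[0],c[1],.028,108.7);b=(.679,-.176,.028,108.7);dn=b[:2]+(-.017,108.7)
plan(lin(c,up,2)+lin(up,b,5)+[b]+lin(b,dn,3)+[dn],.235)
E
```

```text
[[[0.0,-0.005,-0.004,-0.0239,0.0001,-0.0001,0.235],[0.001,-0.005,-0.004,-0.0479,0.0002,-0.0002,0.235],[0.001,-0.005,-0.004,-0.048,-0.034,0.0001,0.235],[0.001,-0.005,-0.004,-0.0481,-0.0682,0.0005,0.235],[0.001,-0.005,-0.004,-0.0482,-0.1024,0.0009,0.235],[0.001,-0.005,-0.004,-0.0484,-0.1365,0.0012,0.235],[0.001,-0.005,-0.004,-0.0485,-0.1707,0.0016,0.235],[0.001,-0.005,-0.004,-0.0485,-0.1707,0.0016,0.235],[0.001,-0.005,-0.004,-0.0335,-0.1708,0.0017,0.235],[0.001,-0.005,-0.004,-0.0185,-0.1708,0.0017,0.235],[0.001,-0.005,-0.004,-0.0035,-0.1709,0.0018,0.235],[0.001,-0.005,-0.004,-0.0035,-0.1709,0.0018,0.235]]]
```

Call:
step_arm([
  [[0,0,0,-0.024,0,0,0.235],[0,0,0,-0.048,0,0,0.235],[0,-0.005,-0.004,-0.048,-0.034,0,0.235],[0,-0.005,-0.004,-0.048,-0.068,0,0.235],[0,-0.005,-0.004,-0.048,-0.102,0.001,0.235],[0,-0.005,-0.004,-0.0485,-0.1365,0.001,0.235],[0,-0.005,-0.004,-0.0485,-0.171,0.0015,0.235],[0,-0.005,-0.004,-0.0485,-0.171,0.0015,0.235],[0,-0.005,-0.004,-0.033,-0.171,0.0015,0.235],[0,-0.005,-0.004,-0.02,-0.171,0.0015,0.235],[0,-0.005,-0.004,-0.008,-0.171,0.0015,0.235],[0,-0.005,-0.004,-0.008,-0.171,0.0015,0.235]],
])

```text
clock: 8.7
tcp_pos: [0.6767, -0.1748, -0.0152]
orientation: [0.696, -0.115, 0.699, 0.116]
wrist_force: [-0.7, 0.1, 0.3]
finger_gap: 0.0199
```

```bash
python3 - <<'E'
from h import *
st()
p,d=snap('scene','s10.png')
c=np.array(cur())
q=pts('scene',d,np.ones(d.shape,bool))
m=(np.hypot(q[:,0]-c[0],q[:,1]-c[1])<.03)&(q[:,2]>.006)
w=q[m]; o=np.argsort(w[:,2]); print(w[o][:8].round(3))
a=np.array((.679,-.176,-.017,108.7))
u=np.array([np.cos(np.radians(108.7)),np.sin(np.radians(108.7)),0,0])
plan([tuple(a+u*k) for k in (0,.005,.011,.017,.023,.03,.037,.046,.055,.064,.073,.08)],.235)
x=cv2.cvtColor(p[150:230,150:250],cv2.COLOR_RGB2BGR);cv2.imwrite('pics/s10c.png',cv2.resize(x,None,fx=7,fy=7,interpolation=0))
E
```

```text
8.7 [ 6.76700e-01 -1.74800e-01 -1.52000e-02  1.08784e+02] F [-0.7  0.1  0.3] 0.019903078963829035 [-0.37  0.69  0.08  0.97 -0.    0.88] 0.011
[[ 0.689 -0.161  0.008]
 [ 0.694 -0.177  0.008]
 [ 0.698 -0.17   0.013]
 [ 0.699 -0.172  0.014]
 [ 0.691 -0.16   0.014]
 [ 0.696 -0.176  0.014]
 [ 0.697 -0.178  0.015]
 [ 0.693 -0.176  0.016]]
[[[0.001,-0.002,-0.002,0.003,-0.0013,0.0011,0.235],[0.001,-0.002,-0.002,0.0031,0.0037,0.0011,0.235],[0.001,-0.002,-0.002,0.0031,0.0097,0.0011,0.235],[0.001,-0.002,-0.002,0.0031,0.0157,0.0011,0.235],[0.001,-0.002,-0.002,0.0031,0.0217,0.0012,0.235],[0.001,-0.002,-0.002,0.0031,0.0287,0.0012,0.235],[0.001,-0.002,-0.002,0.0031,0.0357,0.0012,0.235],[0.001,-0.002,-0.002,0.0031,0.0447,0.0012,0.235],[0.001,-0.002,-0.002,0.0031,0.0537,0.0012,0.235],[0.001,-0.002,-0.002,0.0031,0.0627,0.0012,0.235],[0.001,-0.002,-0.002,0.0032,0.0717,0.0012,0.235],[0.001,-0.002,-0.002,0.0032,0.0787,0.0012,0.235]]]
```

View pics/s10c.png

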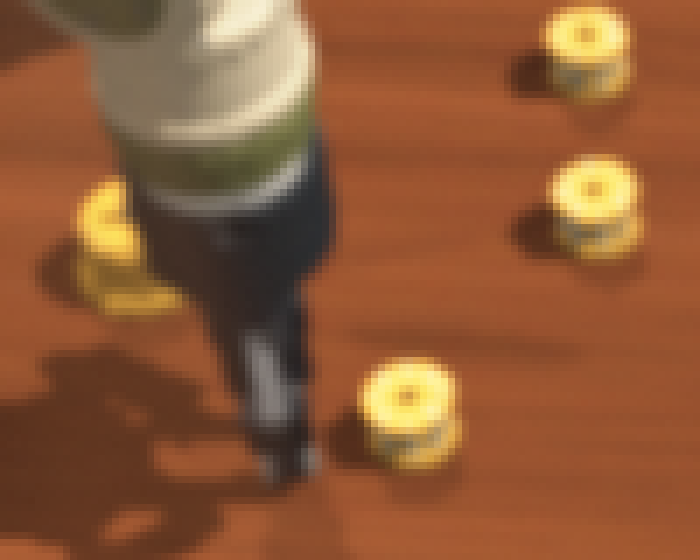

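Call:
step_arm([
  [[0,0,0,0.001,-0.001,0.001,0.235],[0,0,0,0.001,0.004,0.001,0.235],[0,0,0,0.001,0.01,0.001,0.235],[0,0,0,0.001,0.016,0.001,0.235],[0,0,0,0.001,0.022,0.001,0.235],[0,0,0,0.001,0.028,0.001,0.235],[0,0,0,0.001,0.035,0.001,0.235],[0,0,0,0.001,0.042,0.001,0.235],[0,0,0,0.001,0.05,0.001,0.235],[0,0,0,0.001,0.058,0.001,0.235],[0,0,0,0.001,0.066,0.001,0.235],[0,0,0,0.001,0.072,0.001,0.235]],
])

```text
clock: 9.95
tcp_pos: [0.655, -0.1058, -0.0148]
orientation: [0.697, -0.115, 0.698, 0.116]
wrist_force: [0.7, -0.7, 1.4]
finger_gap: 0.0203
```

```bash
python3 look.py s11; python3 - <<'E'
from h import *
e=np.array((.5763,.1254,-.016,108.7));c=np.array(cur());print(e-c, np.hypot(*(e-c)[:2]))
plan(lin(c,e,22)[:12],.235)
E
```

```text
9.95 [ 6.550000e-01 -1.058000e-01 -1.480000e-02  1.088031e+02] F [ 0.7 -0.7  1.4] 0.02027458297610319 [-0.28  0.62 -0.04  0.91  0.    0.96] 0.011
0.51 [ 0.652 -0.077  0.013]
[-0.07840339  0.23082179 -0.00105192 -0.14705759] 0.24377405680337372
[[[0.0,-0.003,-0.002,0.0001,0.0111,0.0,0.235],[0.0,-0.003,-0.002,0.0001,0.0222,0.0,0.235],[0.0,-0.003,-0.002,0.0002,0.0332,0.0001,0.235],[0.0,-0.003,-0.002,0.0003,0.0443,0.0001,0.235],[0.001,-0.003,-0.002,0.0004,0.0554,0.0001,0.235],[0.001,-0.003,-0.002,0.0004,0.0665,0.0001,0.235],[0.001,-0.003,-0.002,0.0005,0.0776,0.0001,0.235],[0.001,-0.003,-0.002,0.0006,0.0886,0.0001,0.235],[0.001,-0.003,-0.002,0.0007,0.0997,0.0002,0.235],[0.001,-0.003,-0.002,0.0007,0.1108,0.0002,0.235],[0.001,-0.003,-0.002,0.0008,0.1219,0.0002,0.235],[0.001,-0.003,-0.002,0.0009,0.133,0.0002,0.235]]]
```

View pics/s11.png

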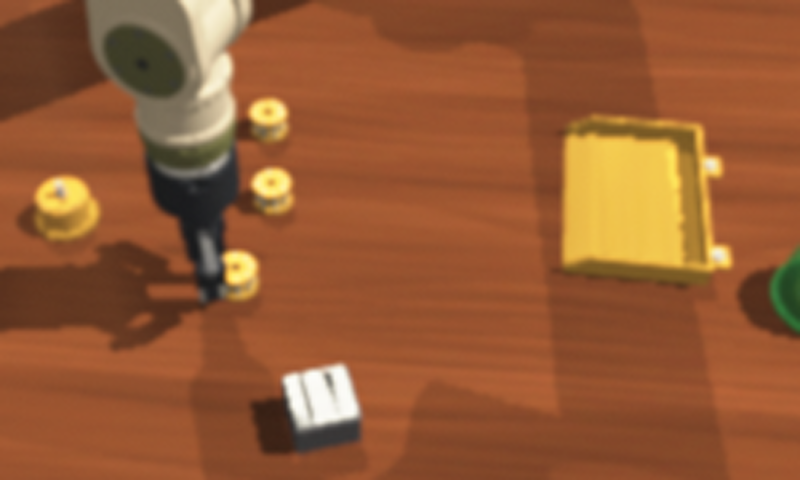

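Call:
step_arm([
  [[0,0,0,0,0.007,0,0.235],[0,0,0,0,0.016,0,0.235],[0,0,0,0,0.026,0,0.235],[0,0,0,0,0.037,0,0.235],[0,0,0,0,0.048,0,0.235],[0,0,0,0,0.059,0,0.235],[0,0,0,0,0.07,0,0.235],[0,0,0,0,0.081,0,0.235],[0,0,0,0,0.092,0,0.235],[0,0,0,0,0.103,0,0.235],[0,0,0,0,0.113,0,0.235],[0,0,0,0,0.12,0,0.235]],
])

```text
clock: 11.25
tcp_pos: [0.6156, 0.0091, -0.0146]
orientation: [0.696, -0.115, 0.699, 0.117]
wrist_force: [0.6, 0.0, 0.8]
finger_gap: 0.0197
```

```bash
python3 look.py s12; python3 - <<'E'
from h import *
e=np.array((.5763,.1254,-.016,108.7));c=np.array(cur());print(e-c, np.hypot(*(e-c)[:2]))
plan(lin(c,e,12),.235)
E
```

```text
11.25 [ 6.156000e-01  9.100000e-03 -1.460000e-02  1.088788e+02] F [0.6 0.  0.8] 0.01966486177612971 [-0.12  0.54 -0.18  0.85  0.    1.13] 0.011
0.44 [ 0.44  -0.087  0.013]
0.44 [0.609 0.041 0.013]
[-0.03920365  0.11609281 -0.00137915 -0.22221257] 0.12253353468158082
[[[0.0,-0.003,-0.003,0.0001,0.0102,0.0,0.235],[0.001,-0.003,-0.003,0.0003,0.0204,0.0001,0.235],[0.001,-0.003,-0.003,0.0004,0.0306,0.0001,0.235],[0.001,-0.003,-0.003,0.0006,0.0408,0.0002,0.235],[0.002,-0.003,-0.003,0.0007,0.0511,0.0002,0.235],[0.002,-0.003,-0.003,0.0009,0.0613,0.0003,0.235],[0.002,-0.003,-0.003,0.001,0.0715,0.0003,0.235],[0.003,-0.003,-0.003,0.0012,0.0817,0.0004,0.235],[0.003,-0.003,-0.003,0.0013,0.0919,0.0004,0.235],[0.003,-0.003,-0.003,0.0014,0.1021,0.0005,0.235],[0.004,-0.003,-0.003,0.0016,0.1123,0.0005,0.235],[0.004,-0.003,-0.003,0.0017,0.1225,0.0006,0.235]]]
```

View pics/s12.png

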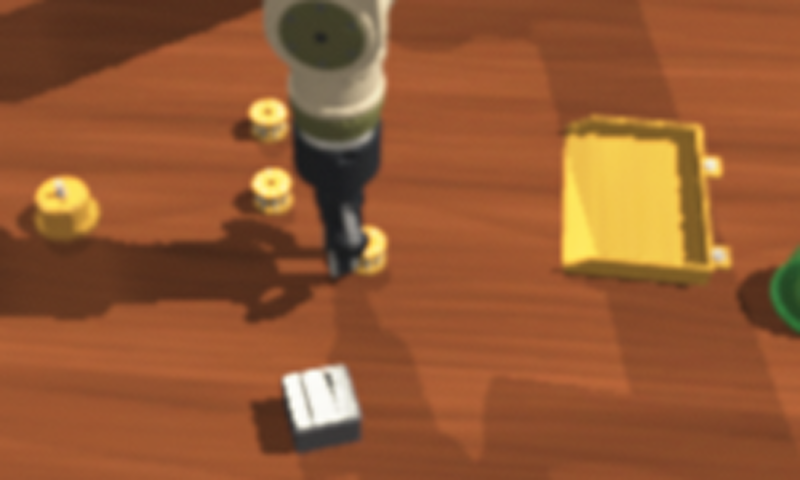

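Call:
step_arm([
  [[0,0,0,0,0.007,0,0.235],[0,0,0,0,0.016,0,0.235],[0,0,0,0,0.026,0,0.235],[0,0,0,0,0.037,0,0.235],[0,0,0,0,0.048,0,0.235],[0,0,0,0,0.059,0,0.235],[0,0,0,0,0.07,0,0.235],[0,0,0,0,0.081,0,0.235],[0,0,0,0,0.092,0,0.235],[0,0,0,0,0.103,0,0.235],[0,0,0,0,0.113,0,0.235],[0,0,0,0,0.12,0,0.235]],
])

```text
clock: 12.55
tcp_pos: [0.5762, 0.1238, -0.0143]
orientation: [0.696, -0.116, 0.699, 0.117]
wrist_force: [0.3, -0.2, -0.2]
finger_gap: 0.0198
```

```bash
python3 look.py s13; python3 - <<'E'
from h import *
c=np.array(cur());L=.027
P=c[:2]+L*np.array([np.cos(np.radians(c[3])),np.sin(np.radians(c[3]))]);print('pin est',P)
# turn while advancing pinion slowly: path from P to (P.x, .17), heading 109->88
E=np.array([.5675,.190]);out=[]
for k in range(1,13):
    f=k/12;h=c[3]+(90-c[3])*min(1,f*1.1);Q=P+(E-P)*f
    out.append((*(Q-L*np.array([np.cos(np.radians(h)),np.sin(np.radians(h))])),c[2],h))
plan(out,.235)
E
```

```text
12.55 [ 5.762000e-01  1.238000e-01 -1.430000e-02  1.089494e+02] F [ 0.3 -0.2 -0.2] 0.019800683591673616 [ 0.07  0.5  -0.25  0.82  0.    1.31] 0.011
0.46 [ 0.425 -0.088  0.013]
0.17 [0.643 0.449 0.013]
pin est [0.56733077 0.14937483]
[[[0.03,-0.003,-0.003,0.0,0.0032,0.0003,0.235],[0.061,-0.003,-0.003,0.0,0.0064,0.0006,0.235],[0.091,-0.003,-0.003,0.0,0.0097,0.0009,0.235],[0.122,-0.003,-0.003,0.0,0.013,0.0012,0.235],[0.152,-0.003,-0.003,0.0,0.0163,0.0015,0.235],[0.182,-0.003,-0.003,0.0001,0.0196,0.0018,0.235],[0.213,-0.003,-0.003,0.0001,0.023,0.0021,0.235],[0.243,-0.003,-0.003,0.0001,0.0264,0.0024,0.235],[0.273,-0.003,-0.003,0.0001,0.0298,0.0027,0.235],[0.304,-0.003,-0.003,0.0001,0.0332,0.0031,0.235],[0.331,-0.004,-0.003,0.0001,0.0366,0.0035,0.235],[0.331,-0.004,-0.003,0.0001,0.0398,0.0046,0.235]]]
```

View pics/s13.png

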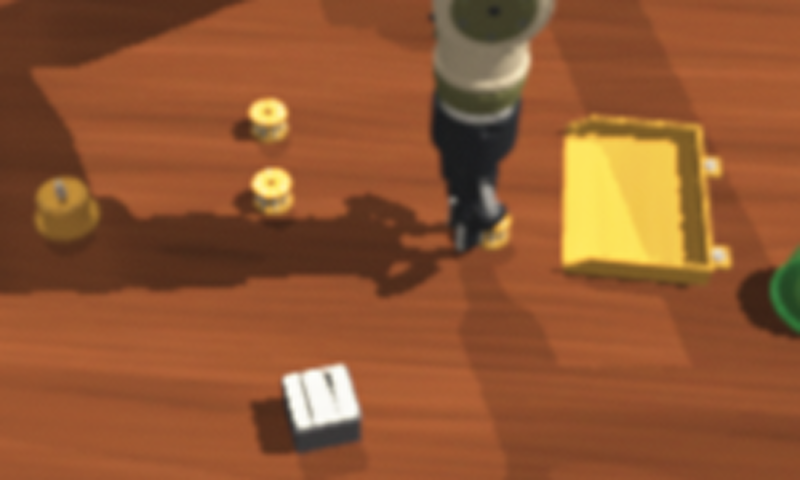

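Call:
step_arm([
  [[0.03,0,0,0,0.003,0.0003,0.235],[0.06,0,0,0,0.0065,0.0006,0.235],[0.09,0,0,0,0.0095,0.0009,0.235],[0.12,0,0,0,0.013,0.0012,0.235],[0.15,0,0,0,0.0165,0.0015,0.235],[0.18,0,0,0,0.0195,0.0018,0.235],[0.21,0,0,0,0.023,0.0021,0.235],[0.24,0,0,0,0.0265,0.0024,0.235],[0.27,0,0,0,0.03,0.0027,0.235],[0.3,0,0,0,0.033,0.003,0.235],[0.33,0,0,0,0.0365,0.0035,0.235],[0.33,0,0,0,0.04,0.0045,0.235]],
])

```text
clock: 13.85
tcp_pos: [0.5675, 0.1628, -0.0142]
orientation: [0.706, 0.0, 0.708, 0.001]
wrist_force: [-0.8, -0.1, -0.8]
finger_gap: 0.0205
```

```bash
python3 look.py s14; python3 - <<'E'
from h import *
c=np.array(cur());L=.027
E=np.array((.570,.300-L,c[2],90.));print(E-c)
plan(lin(c,E,12),.235)
E
```

```text
13.85 [ 5.67500e-01  1.62800e-01 -1.42000e-02  9.00438e+01] F [-0.8 -0.1 -0.8] 0.02050716108233798 [ 0.14  0.5  -0.25  0.82  0.    1.71] 0.011
0.53 [ 0.525 -0.058  0.013]
0.45 [0.568 0.193 0.013]
[ 0.00248782  0.10968145  0.         -0.13268666]
[[[0.0,-0.004,-0.002,0.0,0.0091,0.0002,0.235],[0.0,-0.004,-0.002,0.0,0.0183,0.0005,0.235],[0.001,-0.004,-0.002,0.0001,0.0274,0.0007,0.235],[0.001,-0.004,-0.002,0.0001,0.0366,0.0009,0.235],[0.001,-0.004,-0.002,0.0001,0.0457,0.0011,0.235],[0.001,-0.004,-0.002,0.0001,0.0548,0.0014,0.235],[0.001,-0.004,-0.002,0.0001,0.064,0.0016,0.235],[0.002,-0.004,-0.002,0.0002,0.0731,0.0018,0.235],[0.002,-0.004,-0.002,0.0002,0.0823,0.0021,0.235],[0.002,-0.004,-0.002,0.0002,0.0914,0.0023,0.235],[0.002,-0.004,-0.002,0.0002,0.1005,0.0025,0.235],[0.002,-0.004,-0.002,0.0002,0.1097,0.0027,0.235]]]
```

View pics/s14.png

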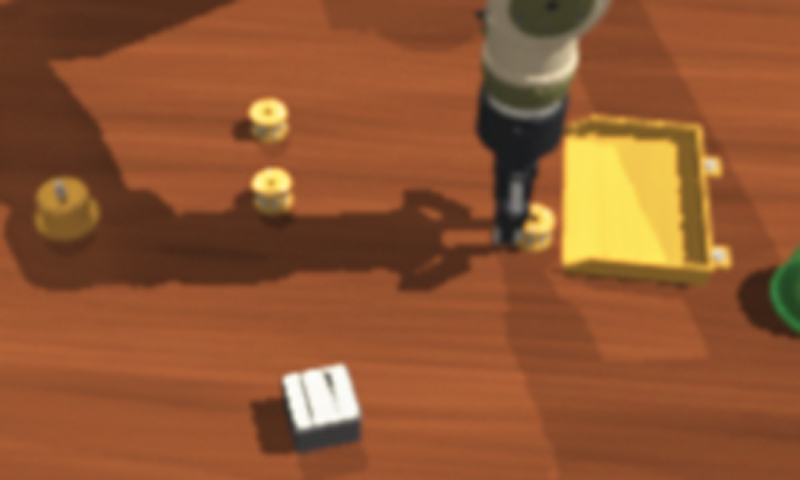

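Call:
step_arm([
  [[0,0,0,0,0.007,0.0002,0.235],[0,0,0,0,0.016,0.0005,0.235],[0,0,0,0,0.026,0.0007,0.235],[0,0,0,0,0.036,0.001,0.235],[0,0,0,0,0.046,0.001,0.235],[0,0,0,0,0.056,0.0015,0.235],[0,0,0,0,0.066,0.0015,0.235],[0,0,0,0,0.076,0.002,0.235],[0,0,0,0,0.086,0.002,0.235],[0,0,0,0,0.095,0.0025,0.235],[0,0,0,0,0.102,0.0025,0.235],[0,0,0,0,0.106,0.0025,0.235]],
])

```text
clock: 15.15
tcp_pos: [0.5697, 0.2701, -0.014]
orientation: [0.706, -0.0, 0.708, 0.002]
wrist_force: [-0.2, -1.2, 1.1]
finger_gap: 0.02
```

```bash
python3 look.py s15
```

```text
15.15 [ 5.69700e-01  2.70100e-01 -1.40000e-02  9.01631e+01] F [-0.2 -1.2  1.1] 0.019981729417596305 [ 0.31  0.57 -0.14  0.87  0.    1.88] 0.011
0.63 [0.581 0.305 0.013]
0.6 [ 0.534 -0.057  0.013]
```

View pics/s15.png

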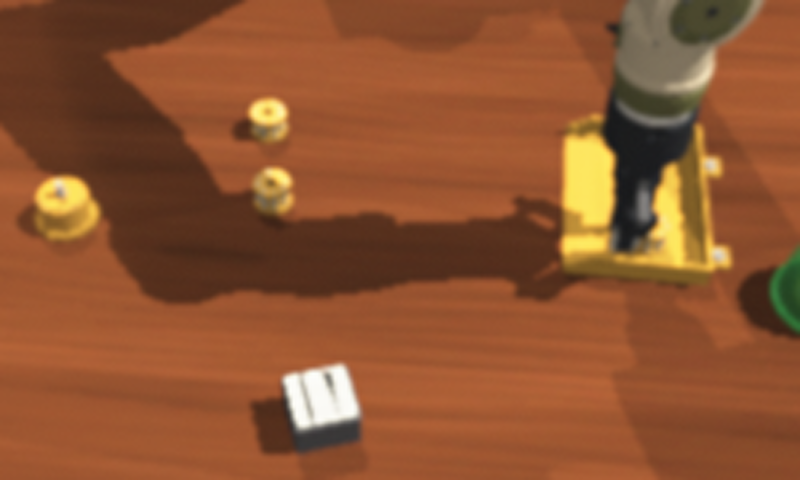

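```bash
python3 - <<'E'
from h import *
c=np.array(cur());b=c-[0,.02,0,0];u=b+[0,0,.06,0];a=np.array([.5426,-.119,.046,93.1])
plan(lin(c,b,2)+lin(b,u,2)+lin(u,a,8),.235)
E
```

```text
[[[0.0,-0.004,-0.003,-0.0,-0.01,-0.0,0.235],[0.0,-0.004,-0.003,-0.0001,-0.02,-0.0001,0.235],[0.0,-0.004,-0.003,-0.0301,-0.0199,-0.0002,0.235],[0.0,-0.004,-0.003,-0.0601,-0.0198,-0.0003,0.235],[-0.006,-0.004,-0.003,-0.0602,-0.066,-0.0038,0.235],[-0.013,-0.004,-0.003,-0.0603,-0.1121,-0.0073,0.235],[-0.019,-0.004,-0.003,-0.0604,-0.1582,-0.0109,0.235],[-0.026,-0.004,-0.003,-0.0605,-0.2043,-0.0144,0.235],[-0.032,-0.004,-0.003,-0.0606,-0.2504,-0.0179,0.235],[-0.038,-0.004,-0.003,-0.0607,-0.2966,-0.0215,0.235],[-0.045,-0.004,-0.003,-0.0608,-0.3427,-0.025,0.235],[-0.051,-0.004,-0.003,-0.061,-0.3888,-0.0285,0.235]]]
```

Call:
step_arm([
  [[0,0,0,0,-0.01,0,0.235],[0,0,0,0,-0.02,0,0.235],[0,0,0,-0.03,-0.02,0,0.235],[0,0,0,-0.06,-0.02,0,0.235],[-0.006,-0.004,-0.003,-0.06,-0.066,-0.004,0.235],[-0.013,-0.004,-0.003,-0.06,-0.112,-0.007,0.235],[-0.019,-0.004,-0.003,-0.06,-0.158,-0.011,0.235],[-0.026,-0.004,-0.003,-0.0605,-0.204,-0.0145,0.235],[-0.032,-0.004,-0.003,-0.0605,-0.25,-0.018,0.235],[-0.038,-0.004,-0.003,-0.061,-0.2965,-0.0215,0.235],[-0.045,-0.004,-0.003,-0.061,-0.343,-0.025,0.235],[-0.051,-0.004,-0.003,-0.061,-0.389,-0.0285,0.235]],
])

```text
clock: 16.45
tcp_pos: [0.5414, -0.1221, 0.0462]
orientation: [0.707, -0.019, 0.707, 0.019]
wrist_force: [0.0, 0.1, -0.6]
finger_gap: 0.0202
```

```bash
python3 look.py s16; python3 - <<'E'
from h import *
p,d=snap('top','t16.png');x=cv2.cvtColor(p[160:280,130:330],cv2.COLOR_RGB2BGR);cv2.imwrite('pics/t16c.png',cv2.resize(x,None,fx=4,fy=4,interpolation=2))
c=np.array(cur());u=np.array([-.054,.9985,0,0])
a=np.array([.5426,-.117,-.015,93.1])
plan(lin(c,a,4)+[a]+[tuple(a+u*k) for k in (.006,.013,.02,.026,.032,.039,.047)],.235)
E
```

```text
16.45 [ 5.4140e-01 -1.2210e-01  4.6200e-02  9.3032e+01] F [ 0.   0.1 -0.6] 0.020245155275047395 [-0.37  0.38 -0.28  0.91 -0.    1.15] 0.011
0.54 [ 0.429 -0.083  0.013]
0.48 [0.562 0.299 0.013]
[[[-0.002,0.001,0.001,0.0153,0.0015,0.0003,0.235],[-0.003,0.001,0.001,0.0305,0.003,0.0005,0.235],[-0.005,0.001,0.001,0.0458,0.0045,0.0008,0.235],[-0.007,0.001,0.001,0.0611,0.006,0.0011,0.235],[-0.007,0.001,0.001,0.0611,0.006,0.0011,0.235],[-0.007,0.001,0.001,0.0611,0.012,0.001,0.235],[-0.007,0.001,0.001,0.0611,0.019,0.001,0.235],[-0.007,0.001,0.001,0.0611,0.026,0.001,0.235],[-0.007,0.001,0.001,0.0611,0.032,0.0009,0.235],[-0.007,0.001,0.001,0.0611,0.038,0.0009,0.235],[-0.007,0.001,0.001,0.0611,0.045,0.0008,0.235],[-0.007,0.001,0.001,0.0611,0.053,0.0008,0.235]]]
```

View pics/s16.png

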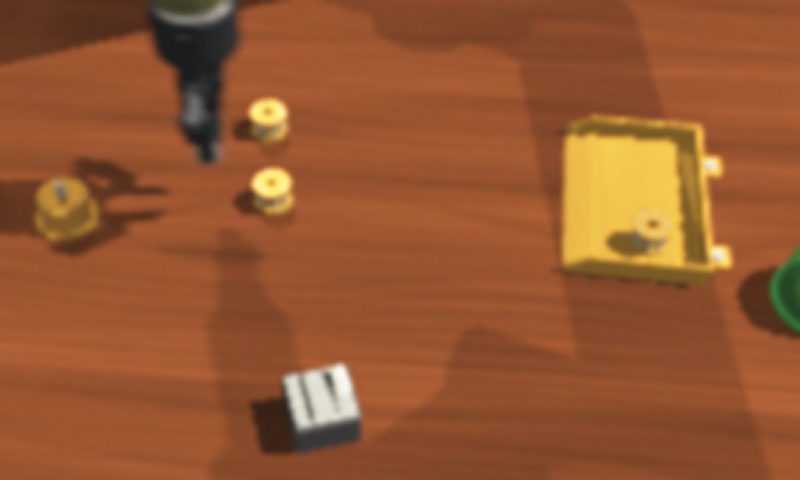

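View pics/t16c.png

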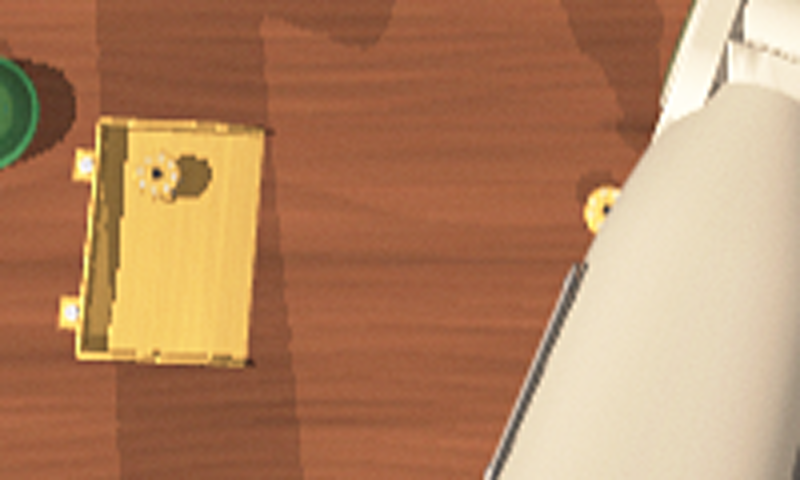

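Call:
step_arm([
  [[0,0,0,0.015,0.0015,0,0.235],[-0.003,0,0,0.03,0.003,0.0005,0.235],[-0.005,0,0,0.046,0.0045,0.001,0.235],[-0.006,0,0,0.061,0.006,0.001,0.235],[-0.006,0,0,0.061,0.006,0.001,0.235],[-0.006,0,0,0.061,0.012,0.001,0.235],[-0.006,0,0,0.061,0.019,0.001,0.235],[-0.006,0,0,0.061,0.025,0.001,0.235],[-0.006,0,0,0.061,0.031,0.001,0.235],[-0.006,0,0,0.061,0.037,0.001,0.235],[-0.006,0,0,0.061,0.043,0.001,0.235],[-0.006,0,0,0.061,0.05,0.001,0.235]],
])

```text
clock: 17.8
tcp_pos: [0.5407, -0.0728, -0.0146]
orientation: [0.707, -0.019, 0.706, 0.018]
wrist_force: [-0.0, -0.7, 1.0]
finger_gap: 0.02
```

```bash
python3 look.py s17; python3 - <<'E'
from h import *
c=np.array(cur());e=np.array([.5215,.273,c[2],93.1]);print(e-c);plan(lin(c,e,30)[:12],.235)
E
```

```text
17.8 [ 5.40700e-01 -7.28000e-02 -1.46000e-02  9.30522e+01] F [-0.  -0.7  1. ] 0.019980580038763733 [-0.28  0.43 -0.38  0.76 -0.    1.24] 0.011
0.58 [0.56  0.298 0.013]
0.31 [ 0.376 -0.459  0.013]
0.26 [ 0.579 -0.254  0.013]
[-0.01881756  0.3450737   0.         -0.02298276]
[[[0.0,0.0,0.0,-0.0,0.0115,0.0,0.235],[0.0,0.0,0.0,-0.0,0.023,0.0,0.235],[0.0,0.0,0.0,-0.0,0.0346,0.0,0.235],[0.0,0.0,0.0,-0.0,0.0461,0.0,0.235],[0.0,0.0,0.0,-0.0,0.0576,0.0,0.235],[0.0,0.0,0.0,-0.0,0.0691,0.0,0.235],[0.0,0.0,0.0,-0.0,0.0806,0.0,0.235],[0.0,0.0,0.0,-0.0,0.0922,0.0,0.235],[0.0,0.0,0.0,-0.0,0.1037,0.0,0.235],[0.0,0.0,0.0,-0.0,0.1152,0.0,0.235],[0.0,0.0,0.0,-0.0,0.1267,0.0,0.235],[0.0,0.0,0.0,-0.0,0.1382,0.0,0.235]]]
```

View pics/s17.png

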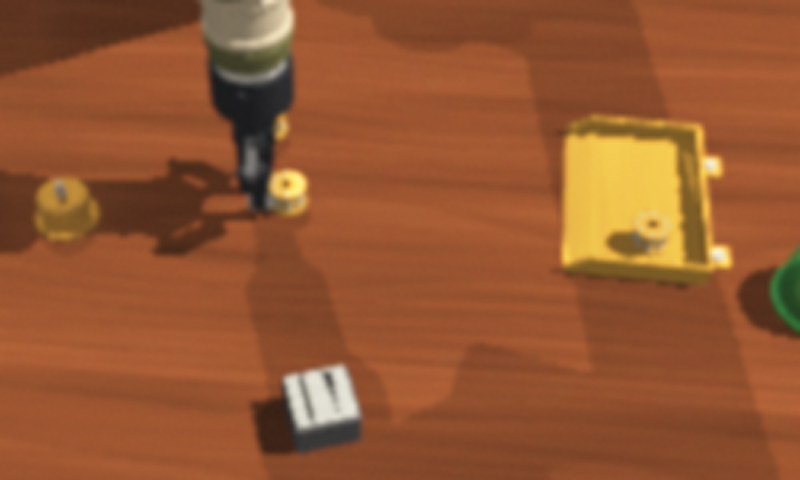

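Contact made, A is nested. Distance remaining 345 mm in three pushes.

Call:
step_arm([
  [[0,0,0,0,0.007,0,0.235],[0,0,0,0,0.016,0,0.235],[0,0,0,0,0.026,0,0.235],[0,0,0,0,0.037,0,0.235],[0,0,0,0,0.048,0,0.235],[0,0,0,0,0.059,0,0.235],[0,0,0,0,0.07,0,0.235],[0,0,0,0,0.081,0,0.235],[0,0,0,0,0.092,0,0.235],[0,0,0,0,0.103,0,0.235],[0,0,0,0,0.113,0,0.235],[0,0,0,0,0.12,0,0.235]],
])

```text
clock: 19.1
tcp_pos: [0.5337, 0.0487, -0.0149]
orientation: [0.707, -0.019, 0.707, 0.019]
wrist_force: [-0.2, -0.9, -0.2]
finger_gap: 0.0202
```

Call:
step_arm([
  [[0,0,0,0,0.007,0,0.235],[0,0,0,0,0.016,0,0.235],[0,0,0,0,0.026,0,0.235],[0,0,0,0,0.037,0,0.235],[0,0,0,0,0.048,0,0.235],[0,0,0,0,0.059,0,0.235],[0,0,0,0,0.07,0,0.235],[0,0,0,0,0.081,0,0.235],[0,0,0,0,0.092,0,0.235],[0,0,0,0,0.103,0,0.235],[0,0,0,0,0.111,0,0.235],[0,0,0,0,0.117,0,0.235]],
])

```text
clock: 20.3
tcp_pos: [0.5271, 0.1664, -0.015]
orientation: [0.707, -0.02, 0.707, 0.02]
wrist_force: [0.6, -0.3, 1.0]
finger_gap: 0.0198
```

```bash
python3 look.py s18; python3 - <<'E'
from h import *
c=np.array(cur());e=np.array([.5215,.273,c[2],92]);print(e-c);plan(lin(c,e,12),.235)
E
```

```text
20.3 [ 5.27100e-01  1.66400e-01 -1.50000e-02  9.31843e+01] F [ 0.6 -0.3  1. ] 0.019768161996758654 [ 0.16  0.44 -0.36  0.77 -0.    1.68] 0.011
0.61 [0.533 0.203 0.013]
0.55 [0.773 0.005 0.013]
0.43 [0.565 0.298 0.013]
0.42 [ 0.418 -0.093  0.013]
[-0.00562948  0.10657953  0.         -1.21397655]
[[[0.002,0.0,-0.0,0.0,0.0089,0.0,0.235],[0.004,0.0,-0.0,0.0,0.0178,0.0001,0.235],[0.005,0.0,-0.0,0.0,0.0267,0.0001,0.235],[0.007,0.0,-0.0,0.0,0.0356,0.0001,0.235],[0.009,0.0,-0.0,0.0,0.0445,0.0001,0.235],[0.011,0.0,-0.0,0.0,0.0534,0.0002,0.235],[0.012,0.0,-0.0,0.0,0.0623,0.0002,0.235],[0.014,0.0,-0.0,0.0,0.0712,0.0002,0.235],[0.016,0.0,-0.0,0.0,0.08,0.0003,0.235],[0.018,0.0,-0.0,0.0,0.0889,0.0003,0.235],[0.019,0.0,-0.0,0.0,0.0978,0.0003,0.235],[0.021,0.0,-0.0,0.0,0.1067,0.0004,0.235]]]
```

View pics/s18.png

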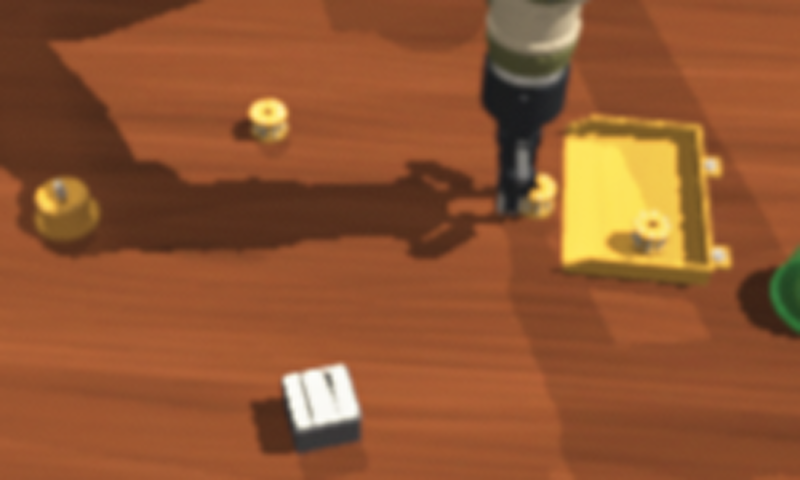

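Call:
step_arm([
  [[0,0,0,0,0.007,0,0.235],[0,0,0,0,0.016,-0.0005,0.235],[0,0,0,0,0.026,-0.001,0.235],[0,0,0,0,0.036,-0.0015,0.235],[0,0,0,0,0.046,-0.002,0.235],[0,0,0,0,0.055,-0.0025,0.235],[0,0,0,0,0.064,-0.003,0.235],[0,0,0,0,0.073,-0.003,0.235],[0,0,0,0,0.082,-0.003,0.235],[0,0,0,0,0.09,-0.003,0.235],[0,0,0,0,0.096,-0.003,0.235],[0,0,0,0,0.099,-0.003,0.235]],
])

```text
clock: 21.6
tcp_pos: [0.5185, 0.2658, -0.015]
orientation: [0.707, -0.02, 0.707, 0.02]
wrist_force: [-0.2, -1.1, 0.6]
finger_gap: 0.0199
```

```bash
python3 look.py s19; python3 - <<'E'
from h import *
h=np.degrees(np.arctan2(.3775,.0295));print(h)
d=np.array([np.cos(np.radians(h)),np.sin(np.radians(h))]);P=np.array([.4395,-.0775])-.057*d;print(P)
c=np.array(cur());b=c-[0,.02,0,0];u=b+[0,0,.06,0];a=np.array([*P,.046,h])
plan(lin(c,b,2)+lin(b,u,2)+lin(u,a,8),.235)
E
```

```text
21.6 [ 5.18500e-01  2.65800e-01 -1.50000e-02  9.32436e+01] F [-0.2 -1.1  0.6] 0.019914903861981775 [ 0.34  0.49 -0.28  0.8   0.    1.85] 0.011
0.52 [ 0.432 -0.082  0.013]
0.5 [0.566 0.301 0.013]
85.53166237686014
[ 0.43505923 -0.13432675]
[[[-0.0,0.0,-0.0,-0.0,-0.01,-0.0006,0.235],[-0.0,0.0,-0.0,-0.0,-0.02,-0.0011,0.235],[-0.0,0.0,-0.0,-0.03,-0.02,-0.0011,0.235],[-0.0,0.0,-0.0,-0.06,-0.0199,-0.0011,0.235],[0.017,0.0,-0.0,-0.0602,-0.0668,-0.0142,0.235],[0.034,0.0,-0.0,-0.0603,-0.1136,-0.0273,0.235],[0.05,0.0,-0.0,-0.0605,-0.1604,-0.0404,0.235],[0.067,0.0,-0.0,-0.0606,-0.2072,-0.0535,0.235],[0.084,0.0,-0.0,-0.0608,-0.2541,-0.0666,0.235],[0.101,0.0,-0.0,-0.061,-0.3009,-0.0797,0.235],[0.118,0.0,-0.0,-0.0611,-0.3477,-0.0928,0.235],[0.135,0.0,-0.0,-0.0613,-0.3945,-0.1059,0.235]]]
```

View pics/s19.png

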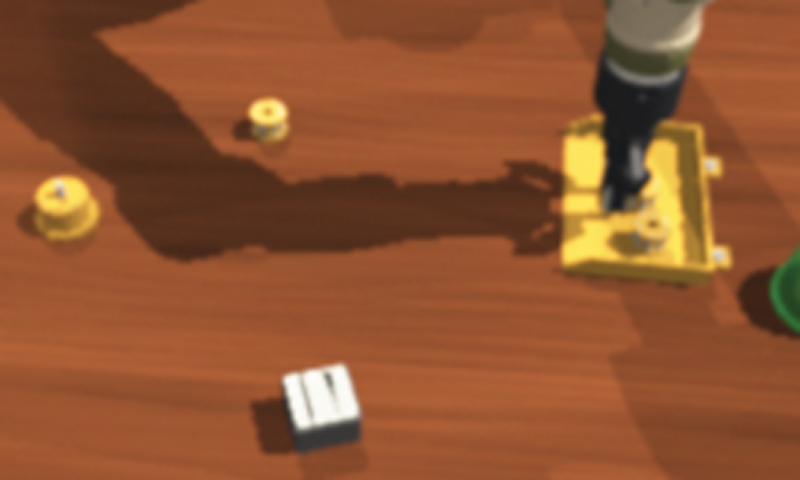

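Call:
step_arm([
  [[0,0,0,0,-0.01,-0.0005,0.235],[0,0,0,0,-0.02,-0.001,0.235],[0,0,0,-0.03,-0.02,-0.001,0.235],[0,0,0,-0.06,-0.02,-0.001,0.235],[0.017,0,0,-0.06,-0.067,-0.014,0.235],[0.034,0,0,-0.06,-0.1135,-0.027,0.235],[0.05,0,0,-0.0605,-0.1605,-0.0405,0.235],[0.067,0,0,-0.0605,-0.207,-0.0535,0.235],[0.084,0,0,-0.061,-0.254,-0.0665,0.235],[0.101,0,0,-0.061,-0.301,-0.0795,0.235],[0.118,0,0,-0.061,-0.3475,-0.093,0.235],[0.135,0,0,-0.061,-0.3945,-0.106,0.235]],
])

```text
clock: 22.9
tcp_pos: [0.4334, -0.1368, 0.0459]
orientation: [0.707, 0.028, 0.706, -0.028]
wrist_force: [0.9, -0.4, 0.3]
finger_gap: 0.02
```

```bash
python3 look.py s20; python3 - <<'E'
from h import *
p,d=snap('top','t20.png');x=cv2.cvtColor(p[160:280,130:330],cv2.COLOR_RGB2BGR);cv2.imwrite('pics/t20c.png',cv2.resize(x,None,fx=4,fy=4,interpolation=2))
c=np.array(cur());h=85.53;u=np.array([np.cos(np.radians(h)),np.sin(np.radians(h)),0,0])
a=np.array([.43506,-.1343,-.015,h])
plan(lin(c,a,4)+[a]+[tuple(a+u*k) for k in (.006,.013,.02,.026,.032,.039,.047)],.235)
E
```

```text
22.9 [ 4.33400e-01 -1.36800e-01  4.59000e-02  8.54055e+01] F [ 0.9 -0.4  0.3] 0.020037043379109214 [-0.48  0.21 -0.53  0.84  0.    1.17] 0.011
0.63 [0.498 0.299 0.013]
0.46 [ 0.446 -0.08   0.013]
0.45 [0.565 0.301 0.013]
[[[-0.002,0.001,-0.0,0.0152,0.0009,0.0002,0.235],[-0.004,0.001,-0.0,0.0304,0.0018,0.0004,0.235],[-0.006,0.001,-0.0,0.0457,0.0027,0.0006,0.235],[-0.008,0.001,-0.0,0.0609,0.0037,0.0008,0.235],[-0.008,0.001,-0.0,0.0609,0.0037,0.0008,0.235],[-0.008,0.001,-0.0,0.0609,0.0097,0.0008,0.235],[-0.008,0.001,-0.0,0.0609,0.0167,0.0007,0.235],[-0.008,0.001,-0.0,0.0609,0.0237,0.0007,0.235],[-0.008,0.001,-0.0,0.0609,0.0297,0.0006,0.235],[-0.008,0.001,-0.0,0.0609,0.0357,0.0006,0.235],[-0.008,0.001,-0.0,0.0609,0.0427,0.0005,0.235],[-0.008,0.001,-0.0,0.0609,0.0507,0.0004,0.235]]]
```

View pics/t20c.png

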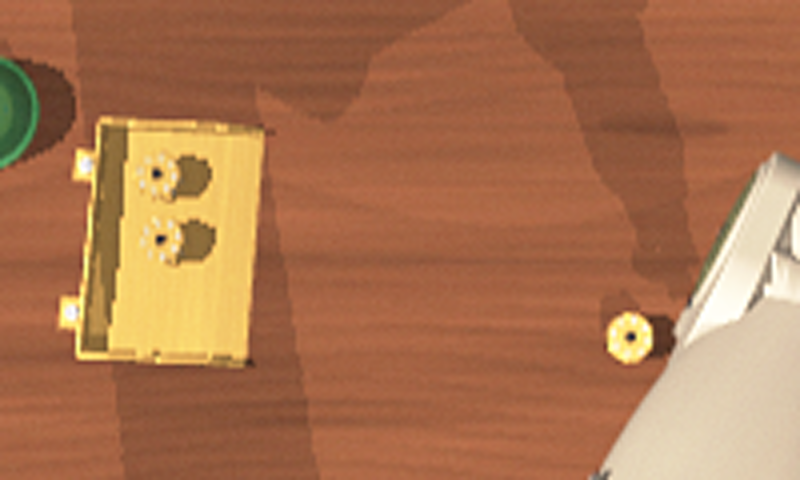

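View pics/s20.png

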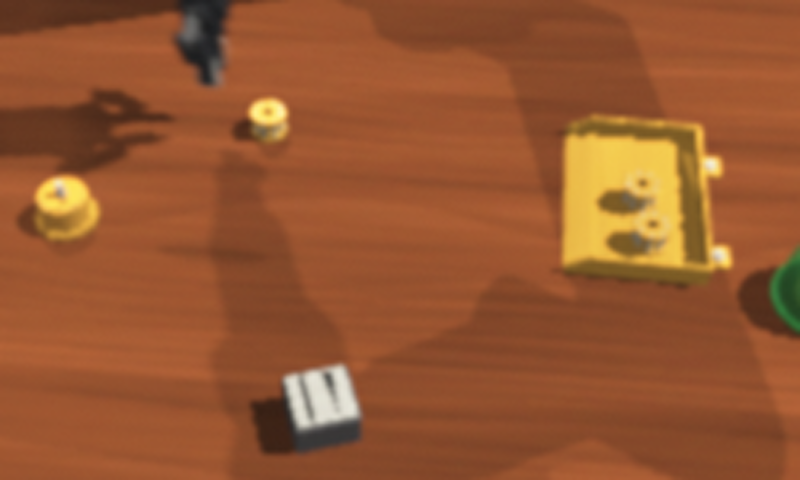

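Call:
step_arm([
  [[-0.002,0,0,0.015,0.001,0,0.235],[-0.004,0,0,0.03,0.002,0.0005,0.235],[-0.006,0,0,0.045,0.003,0.0005,0.235],[-0.006,0,0,0.057,0.0035,0.001,0.235],[-0.006,0,0,0.057,0.0035,0.001,0.235]],
])

```text
clock: 23.55
tcp_pos: [0.4336, -0.1326, -0.0125]
orientation: [0.706, 0.028, 0.707, -0.027]
wrist_force: [0.1, 1.3, -0.0]
finger_gap: 0.0201
```

```bash
python3 look.py s21; python3 - <<'E'
from h import *
c=np.array(cur());h=85.53;u=np.array([np.cos(np.radians(h)),np.sin(np.radians(h)),0,0])
a=np.array([.43506,-.1343,-.015,h])
plan([a]+[tuple(a+u*k) for k in (.006,.013,.02,.026,.032,.039,.047,.056,.066,.076,.084)],.235)
p=cv2.imread('pics/s21f.png')[110:180,190:270];cv2.imwrite('pics/s21c.png',cv2.resize(p,None,fx=8,fy=8,interpolation=0))
E
```

```text
23.55 [ 4.33600e-01 -1.32600e-01 -1.25000e-02  8.55011e+01] F [ 0.1  1.3 -0. ] 0.020085114719249165 [-0.47  0.28 -0.6   0.69  0.    1.17] 0.011
0.45 [ 0.434 -0.085  0.013]
0.42 [0.516 0.298 0.013]
[[[-0.001,-0.0,-0.001,0.0039,-0.0007,0.0002,0.235],[-0.001,-0.0,-0.001,0.0039,0.0053,0.0002,0.235],[-0.001,-0.0,-0.001,0.0039,0.0123,0.0002,0.235],[-0.001,-0.0,-0.001,0.0039,0.0193,0.0002,0.235],[-0.001,-0.0,-0.001,0.0039,0.0253,0.0002,0.235],[-0.001,-0.0,-0.001,0.0039,0.0313,0.0002,0.235],[-0.001,-0.0,-0.001,0.0039,0.0383,0.0002,0.235],[-0.001,-0.0,-0.001,0.0039,0.0463,0.0002,0.235],[-0.001,-0.0,-0.001,0.0039,0.0553,0.0002,0.235],[-0.001,-0.0,-0.001,0.0039,0.0653,0.0002,0.235],[-0.001,-0.0,-0.001,0.0039,0.0753,0.0002,0.235],[-0.001,-0.0,-0.001,0.004,0.0833,0.0002,0.235]]]
```

View pics/s21c.png

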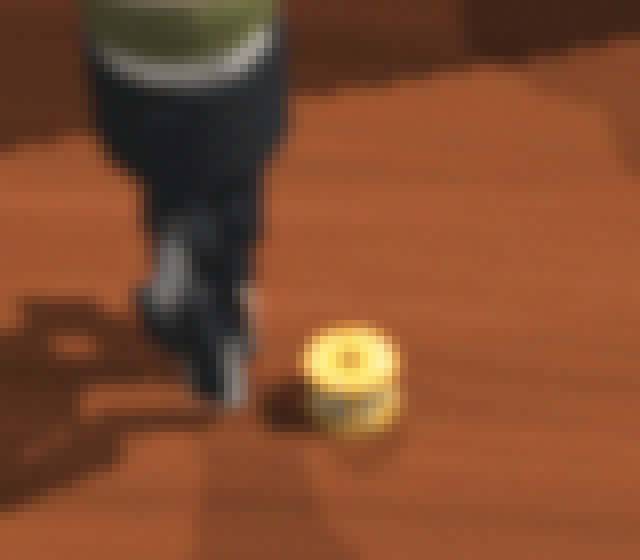

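Call:
step_arm([
  [[0,0,0,0.002,0,0,0.235],[0,0,0,0.002,0.006,0,0.235],[0,0,0,0.002,0.013,0,0.235],[0,0,0,0.002,0.019,0,0.235],[0,0,0,0.002,0.025,0,0.235],[0,0,0,0.002,0.031,0,0.235],[0,0,0,0.002,0.037,0,0.235],[0,0,0,0.002,0.045,0,0.235],[0,0,0,0.002,0.054,0,0.235],[0,0,0,0.002,0.064,0,0.235],[0,0,0,0.002,0.073,0,0.235],[0,0,0,0.002,0.08,0,0.235]],
])

```text
clock: 24.85
tcp_pos: [0.4412, -0.0529, -0.0131]
orientation: [0.707, 0.028, 0.707, -0.027]
wrist_force: [0.8, -0.8, 0.8]
finger_gap: 0.0203
```

```bash
python3 look.py s22; python3 - <<'E'
from h import *
c=np.array(cur());e=np.array([.466,.266,c[2],85.5]);print(e-c);plan(lin(c,e,30)[9:10],.235)
E
```

```text
24.85 [ 4.41200e-01 -5.29000e-02 -1.31000e-02  8.55216e+01] F [ 0.8 -0.8  0.8] 0.0203443644392647 [-0.3   0.27 -0.63  0.68  0.    1.35] 0.011
0.67 [0.505 0.302 0.013]
0.47 [0.559 0.296 0.013]
0.45 [ 0.435 -0.03   0.013]
[ 0.02497679  0.31863756  0.         -0.07752794]
[[[0.0,-0.0,-0.001,0.0001,0.1065,0.0001,0.235]]]
```

View pics/s22.png

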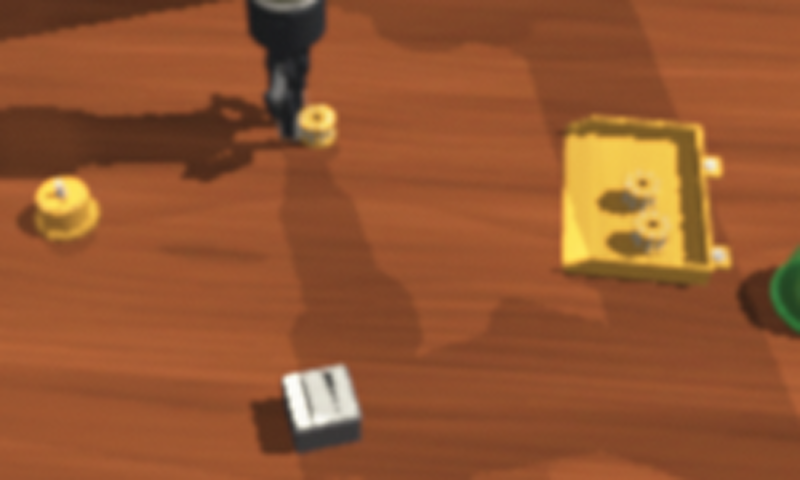

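Call:
step_arm([
  [[0,0,0,0,0.007,0,0.235],[0,0,0,0,0.016,0,0.235],[0,0,0,0,0.026,0,0.235],[0,0,0,0,0.036,0,0.235],[0,0,0,0,0.046,0,0.235],[0,0,0,0,0.056,0,0.235],[0,0,0,0,0.066,0,0.235],[0,0,0,0,0.076,0,0.235],[0,0,0,0,0.086,0,0.235],[0,0,0,0,0.096,0,0.235],[0,0,0,0,0.105,0,0.235],[0,0,0,0,0.112,0,0.235]],
])

```text
clock: 26.15
tcp_pos: [0.4496, 0.0599, -0.013]
orientation: [0.706, 0.028, 0.707, -0.027]
wrist_force: [-0.8, 0.1, -0.2]
finger_gap: 0.0201
```

Call:
step_arm([
  [[0,0,0,0,0.007,0,0.235],[0,0,0,0,0.016,0,0.235],[0,0,0,0,0.026,0,0.235],[0,0,0,0,0.036,0,0.235],[0,0,0,0,0.046,0,0.235],[0,0,0,0,0.056,0,0.235],[0,0,0,0,0.066,0,0.235],[0,0,0,0,0.076,0,0.235],[0,0,0,0,0.086,0,0.235],[0,0,0,0,0.095,0,0.235],[0,0,0,0,0.102,0,0.235],[0,0,0,0,0.106,0,0.235]],
])

```text
clock: 27.35
tcp_pos: [0.4579, 0.1663, -0.0129]
orientation: [0.706, 0.027, 0.707, -0.027]
wrist_force: [-0.2, -0.0, 0.0]
finger_gap: 0.0202
```

```bash
python3 look.py s23; python3 - <<'E'
from h import *
c=np.array(cur());e=np.array([.466,.266,c[2],87]);print(e-c);plan(lin(c,e,12),.235)
E
```

```text
27.35 [ 4.57900e-01  1.66300e-01 -1.29000e-02  8.56307e+01] F [-0.2 -0.   0. ] 0.020206520596978014 [ 0.18  0.34 -0.52  0.71  0.    1.83] 0.011
0.72 [0.566 0.307 0.013]
0.69 [0.499 0.297 0.013]
0.5 [0.441 0.195 0.013]
[0.00809269 0.09990011 0.         1.36050142]
[[[-0.002,-0.0,-0.001,0.0,0.0084,0.0,0.235],[-0.004,-0.0,-0.001,0.0,0.0167,0.0001,0.235],[-0.006,-0.0,-0.001,0.0,0.0251,0.0001,0.235],[-0.008,-0.0,-0.001,0.0,0.0334,0.0002,0.235],[-0.01,-0.0,-0.001,0.0001,0.0418,0.0002,0.235],[-0.012,-0.0,-0.001,0.0001,0.0501,0.0002,0.235],[-0.014,-0.0,-0.001,0.0001,0.0585,0.0003,0.235],[-0.016,-0.0,-0.001,0.0001,0.0668,0.0003,0.235],[-0.018,-0.0,-0.001,0.0001,0.0752,0.0004,0.235],[-0.02,-0.0,-0.001,0.0001,0.0835,0.0004,0.235],[-0.022,-0.0,-0.001,0.0001,0.0919,0.0004,0.235],[-0.024,-0.0,-0.001,0.0001,0.1002,0.0005,0.235]]]
```

View pics/s23.png

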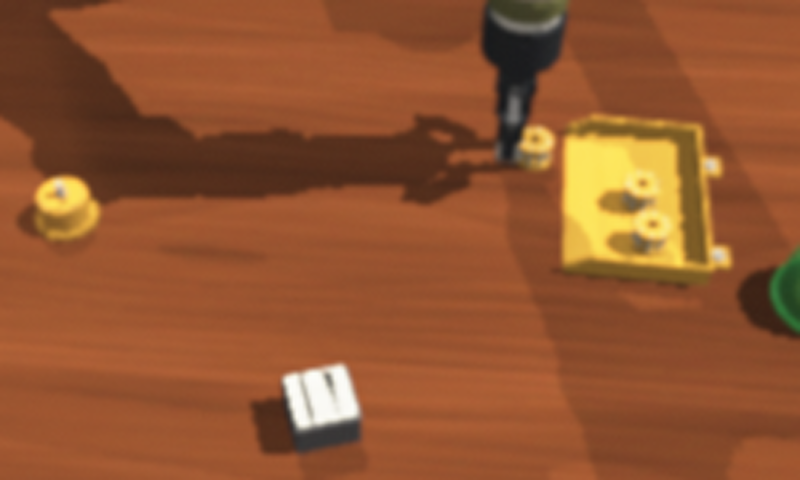

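Call:
step_arm([
  [[0,0,0,0,0.007,0,0.235],[0,0,0,0,0.016,0.0005,0.235],[0,0,0,0,0.025,0.0005,0.235],[0,0,0,0,0.034,0.001,0.235],[0,0,0,0,0.043,0.001,0.235],[0,0,0,0,0.052,0.0015,0.235],[0,0,0,0,0.061,0.0015,0.235],[0,0,0,0,0.07,0.0015,0.235],[0,0,0,0,0.079,0.0015,0.235],[0,0,0,0,0.088,0.0015,0.235],[0,0,0,0,0.094,0.0015,0.235],[0,0,0,0,0.098,0.0015,0.235]],
])

```text
clock: 28.65
tcp_pos: [0.4668, 0.2643, -0.0128]
orientation: [0.706, 0.027, 0.707, -0.026]
wrist_force: [-1.1, -1.2, 1.3]
finger_gap: 0.0198
```

```bash
python3 look.py s24
```

```text
28.65 [ 4.66800e-01  2.64300e-01 -1.28000e-02  8.56689e+01] F [-1.1 -1.2  1.3] 0.019810586715697572 [ 0.36  0.41 -0.4   0.76  0.    2.01] 0.011
0.63 [0.558 0.303 0.013]
0.55 [0.46  0.292 0.013]
```

View pics/s24.png

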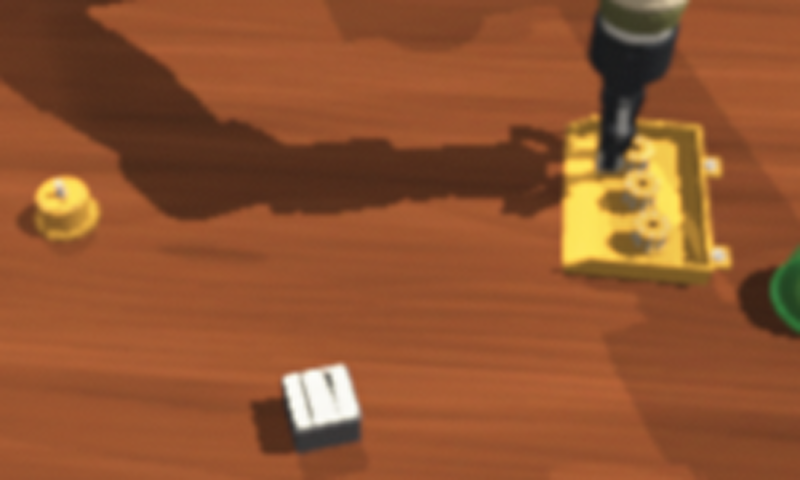

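Third is in. Now back off straight, lift and move clear.

Call:
step_arm([
  [[0,0,0,0,-0.01,0,0.235],[0,0,0,0,-0.022,0,0.235],[0,0,0,-0.03,-0.022,0,0.235],[0,0,0,-0.07,-0.022,0,0.235],[0,0,0,-0.11,-0.05,0,0.235],[0,0,0,-0.13,-0.09,0,0.235],[0,0,0,-0.14,-0.13,0,0.235],[0,0,0,-0.14,-0.17,0,0.235],[0,0,0,-0.14,-0.21,0,0.235],[0,0,0,-0.14,-0.25,0,0.235],[0,0,0,-0.14,-0.28,0,0.235],[0,0,0,-0.14,-0.28,0,0.235]],
])

```text
clock: 29.95
tcp_pos: [0.4449, -0.0189, 0.1266]
orientation: [0.706, 0.029, 0.707, -0.029]
wrist_force: [0.5, 0.1, 0.5]
finger_gap: 0.0202
```

```bash
python3 look.py s25; python3 - <<'E'
from h import *
p,d=snap('top','t25.png');x=cv2.cvtColor(p[160:280,110:310],cv2.COLOR_RGB2BGR);cv2.imwrite('pics/t25c.png',cv2.resize(x,None,fx=4,fy=4,interpolation=2))
for n in ['barrel','anvil','dish','dome']:
    for r in env.silhouettes('top',n)[:1]:
        q=pts('top',d,r['mask']);print(n,r['uv'],q.mean(0).round(3))
for r in env.boxes_of('top','pinion_a'):
    P=ray('top',r['uv'],.025)[:2]-[.519,.285];print(round(r['confidence'],2),r['uv'],'pan xy',round(P@[.047,.999],3),round(P@[-.999,.047],3))
E
```

```text
29.95 [ 4.44900e-01 -1.89000e-02  1.26600e-01  8.53187e+01] F [0.5 0.1 0.5] 0.020157048985616873 [-0.22  0.11 -0.42  1.04  0.    1.43] 0.011
0.45 [0.563 0.301 0.013]
barrel [342.9, 200.7] [ 0.571 -0.254  0.026]
anvil [258.5, 138.2] [0.782 0.009 0.034]
dish [411.9, 257.8] [ 0.386 -0.461  0.011]
dome [118.6, 184.8] [0.617 0.441 0.049]
0.57 [170.2, 204.8] pan xy 0.01 -0.047
```

View pics/t25c.png

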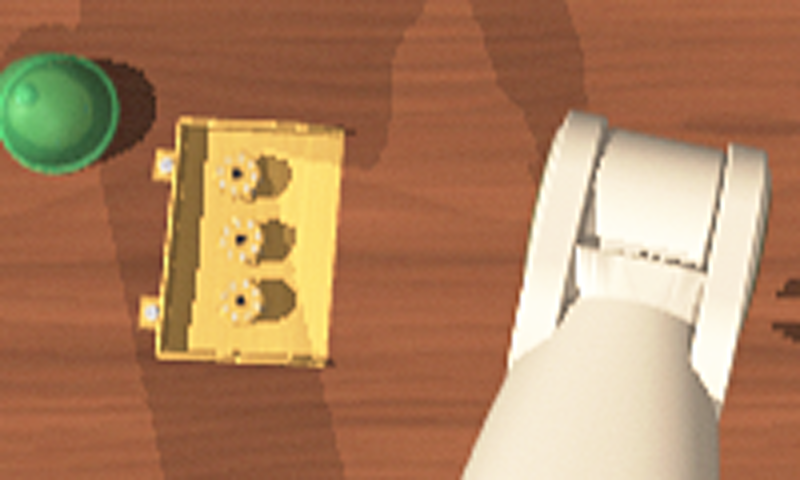

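View pics/s25f.png

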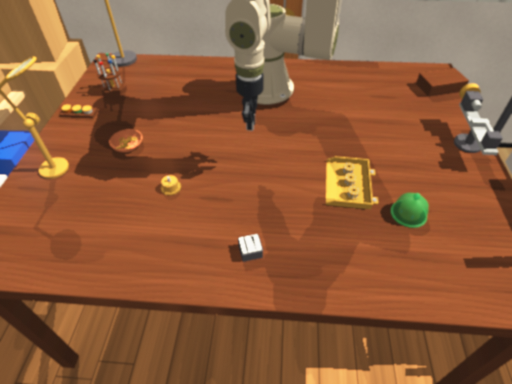

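```bash
python3 - <<'E'
from h import *
for u in [(236,173),(240,240),(242,300)]:
    P=ray('top',(110+u[0]/4-.375,160+u[1]/4-.375),.029)[:2]-[.519,.285];print((P@[.047,.999]).round(3),(P@[-.999,.047]).round(3))
print(env.hand_in())
E
```

```text
0.015 -0.052
0.007 0.001
0.002 0.049
the job is handed in; nothing more can be done
None
```

All three pinions are standing upright on the pan's flat floor, and I handed the job in at about 30 s with the arm clear.

I pushed each pinion with two part-closed fingertips at about 0.1 m/s: along the bench, up the ramp and in, then backed off.

**Final positions:** the last top picture puts their centres at about (15, -52), (7, 1) and (2, 49) mm in the pan's frame. Being wholly on the floor needs x between -22 and +44 mm, so all three have room to spare.

**Other things:** the barrel, anvil, dish and dome measured within about 1 mm of where they started in x and y. The wrist force stayed near 1 N in every reading I took.

**Failures and disagreements:**
- **First sweep missed:** the fingertips passed over the first pinion without touching it. They really stood about 35 mm higher than the reported tool height and `env.nose_length` imply. I corrected this by looking at the pictures, so the reported tool height was negative while pushing.
- **Network misses:** in the last top picture it found only one of the three pinions. I read the positions above from the bores in the picture, using the pan pose I fitted from the camera.

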